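# Load a trap cartridge into a gas purifier housing

### The job

Load the long steel trap cartridge from its cradle into the bore of the gas purifier housing, nose first: hold it by the shaft ahead of the collar to start it, push it about halfway in and let go, then take it by the tail stub behind the collar and push it fully home. Press the collar firmly onto the black face seal for a moment to seat it, without ever forcing it, then let go so that it stays in with its collar against the seal. Do not drop the cartridge, and leave the other things on the bench alone.

Things in the scene. Friction and masses are not known exactly. Their poses are not given: they have to be found in the camera images.
- cartridge: Loose steel trap cartridge: level round rod 200 mm long, 0.12 to 0.25 kg, axis 35 mm above the bench as found. Origin on the axis at the collar's front face; x runs along the axis to the nose. Ahead: shaft 14 mm in diameter, 140 mm long, the last 4 mm tapering to 8 mm. Behind: collar 30 mm in diameter, 10 mm thick, then the tail stub. Balances at about x = +35 mm.
- nose (a point): Centre of the tip of the cartridge's nose, 140 mm ahead of the cartridge's origin; same axes.
- stub (a point): Middle of the grooved tail stub, 14 mm in diameter and 50 mm long, that ends the cartridge behind its collar; on the axis, 35 mm behind the cartridge's origin; same axes. Let go halfway in, the cartridge stays in the bore but its tail droops by some 2 degrees (2 to 4 mm here); it must be levelled to slide on freely.
- cradle: Fixed low grey cradle, base 150x56x8 mm, origin at the centre of its underside; x points as the cartridge's nose does. Two slotted posts, 14 mm long, at x = -50 and +50 mm, tops 44 mm above the bench, open upward, hold the shaft; between them it is free over 86 mm. The cartridge's origin lies at about x = -64 mm.
- housing: Fixed aluminium gas purifier housing: block 160 mm long, 60 mm wide, top 98 mm above the bench, on a base plate 190x100x10 mm. Origin at the centre of its underside; x points into the bore (direction of insertion), level. Fittings stick out 22 mm from both sides and 24 mm from the back. A push or bump of the cartridge against it (seal and follower included) of over 30 N does damage.
- mouth (a point): Centre of the bore's mouth in the block's front face, 70 mm above the bench; x points into the bore: 15.6 mm in diameter, 3 mm chamfer, deep enough for the whole shaft. Out of sight inside, a sealed follower stands 65 to 90 mm deep; the nose pushes it along to the end of its way; it resists with about 5 N, stays where it is pushed and does not hold the cartridge.
- seal: Black rubber, springy face seal: ring, 22 mm inner, 32 mm outer diameter, round the mouth, 4 mm proud of the block's face. Origin at the centre of its front; x points into the bore. It yields 1 mm per 6 N, up to 3.8 mm, resists speed (250 N per m/s) and springs back when let go. To seat, the collar must press it with at least 6 N for half a second, on top of the follower's 5 N.
- ferrule_tin: Bystander, loose: flat round tin, 55 mm across, 18 mm high; origin at the centre of its underside. Leave it alone.
- tube_union: Bystander, loose: small hexagonal metal tube union lying down, 16x36x14 mm; origin at the centre of its underside. Leave it alone.
- wrench: Bystander, loose: small flat open-end wrench, 117 mm long, 6 mm high; origin at the centre of its underside. Leave it alone.
- septa_jar: Bystander, loose: small jar with screw lid, 39 mm across, 47 mm high; origin at the centre of its underside. Leave it alone.
- ptfe_tape: Bystander, loose: spool of thread tape lying flat, 50 mm across, 16 mm high; origin at the centre of its underside. Leave it alone.
- beaker: Bystander, loose: glass beaker, 57 mm across, 72 mm high; origin at the centre of its underside. Leave it alone.
- reagent: Bystander, loose: brown glass bottle, 48 mm across, 102 mm high; origin at the centre of its underside. Leave it alone.
Mind the look-alikes: they are no part of the job. What is shaped like the housing but orange is not meant.

How it is judged:
On the way, in this order (a step that is already met when the one before it is completed fails the run):
1. the nose is in the bore while the cartridge is held by the shaft ahead of its collar (x of nose in the frame of mouth between 0.012 and 0.11 m and y of nose in the frame of mouth between -0.004 and 0.004 m and z of nose in the frame of mouth between -0.004 and 0.004 m and x of the grasp point in the frame of cartridge above 0.005 m and contact force between the fingers and cartridge above 0.5 N), for 0.1 s.
2. the cartridge is about halfway in (nose 40 to 110 mm deep) and has been let go (x of nose in the frame of mouth between 0.04 and 0.11 m and y of nose in the frame of mouth between -0.004 and 0.004 m and z of nose in the frame of mouth between -0.004 and 0.004 m and angle between the x axis of cartridge and the x axis of mouth, either way round below 0.06 rad and contact force between the fingers and cartridge below 0.1 N), for 0.2 s.
3. pushed from behind the collar, the collar presses the seal with at least 6 N for 0.4 s (contact force between cartridge and seal above 6 N and x of cartridge in the frame of mouth above -0.006 m and x of the grasp point in the frame of cartridge below -0.008 m and angle between the x axis of cartridge and the x axis of mouth, either way round below 0.06 rad), for 0.4 s.
At the end, for the whole second after the job is handed in: The cartridge is in the bore with its collar within 2.5 mm of the relaxed seal (the collar's front within 6.5 mm of the block's face), in line with the bore within 4 mm and 0.06 rad, let go and at rest (x of cartridge in the frame of mouth above -0.0065 m and y of cartridge in the frame of mouth between -0.004 and 0.004 m and z of cartridge in the frame of mouth between -0.004 and 0.004 m and angle between the x axis of cartridge and the x axis of mouth, either way round below 0.06 rad and contact force between the fingers and cartridge below 0.1 N and linear speed of cartridge below 0.01 m/s); the robot touches nothing.
It fails at once if the cartridge is pushed against the housing (with its seal and follower) with more than 30 N (contact force between cartridge and housing above 30 N).
It fails at once if the cartridge is dropped (height (world z) of cartridge below 0.024 m).
It fails at once if a bystander is moved by more than 30 mm (distance of any of ferrule_tin, tube_union, wrench, septa_jar, ptfe_tape, beaker, reagent from where it was at the start of the episode above 0.03 m).
It also fails if it takes over 72 s, if anything falls off the work surface, if the arm or the gripper's body presses on something with over 40 N, if the wrist force passes 120 N, or if a joint passes its speed limit or range.

### The arm

A 6-joint arm with a two-finger parallel gripper is mounted at the origin on a cart in front of the work surface, level with it; the furniture and walls round the work are solid. World frame = base frame: x ahead of the robot, y to its left, z up, the work surface at z = 0. Lengths are in m, angles in rad, forces in N, time in s.
With the tool pointing down it reaches from about 0.35 to 0.975 m from the base axis. Payload 4.9 kg.
Tool frame: the origin (TCP) lies midway between the tips of the shut fingers; the grasp point (between the pads) lies 19 mm behind it; z points along the fingers, y is the direction in which the jaws open and shut (so a half turn about z gives the same grasp; the last joint's range is limited). The gripper opens to 85 mm and grips with 20 to 120 N. Pads are 22 mm wide; open, the fingers measure 114 mm over their backs; the gripper's body (76 mm by 85 mm) begins 54 mm behind the grasp point. The pads swing forward as they close: fully open they stand 13 mm farther back than shut.
Start: joints at [1.049, 0.053, 1.613, -0, 1.476, -0.119], TCP at [0.245, 0.575, 0.207] pointing down, gripper open.
Joint ranges: [-3.01, 3.01], [-1.01, 2.22], [0.06, 2.58], [-1.02, 4.17], [0.09, 2.62], [-3.14, 3.14]. Speed limits (rad/s): [2.57, 2.57, 3.14, 3.14, 3.14, 3.14].

### API

Orientations are given as a rotation vector (axis times angle).
In Python, from station import ctrl gives the robot as it stands.
- The arm moves only by the tool drive_tool, never from a script. Its argument "moves" is one flat list of numbers, 7 for each row, row after row: the turn, a rotation vector about the world's x, y, z in degrees, then the shift along the world's x, y, z in m, then the closure, from 0 (fully open) to 1 (shut). A call has exactly 5 rows; each row shifts and turns the commanded pose from where the row before left it; what a row does not reach is not made up. A row lasts 1/8 s, in which the tool goes at most 62.5 mm and 10.7 degrees, less where a joint would pass 70% of its speed; a pose out of reach is approached as far as the arm can. A call is refused whole if a number of a shift passes 0.0625 or a number of a turn 10.7, either way. A call with a gripper value outside its range is refused whole. The fingers move at their own pace and stop on an object; "newtons" is the grip in N (left out, the last holds). Time passes only in rows, so rows that do not move let the fingers close, or fill a call up. It gives the time, the measured TCP pose, the force and the opening at its end, in the units of the state.
- ctrl.get_obs(): the state, without advancing time (a new reading comes with each control period).
- ctrl.get_image(name): name is "side" or "top"; returns the picture (384x512x3 uint8, red, green, blue); there is no depth.
- ctrl.get_calibration(name): a dict with "fx", "fy", "cx", "cy" (pixels), "rvec" (rotation vector, rad) and "tvec" (3), from world to camera coordinates, as OpenCV has them. Camera axes: x right, y down, z forward; pixel columns grow to the right and rows downward; lengths in m; the calibration is good to about 2 mm. A picture is of the moment at which its call begins. get_calibration takes no time and is no camera call.
- ctrl.finish_job(): hands the job in, once; it reports no verdict.
The state is a dict: "t": time; "q": joint angles; "dq": joint speeds; "effort": joint torques, N m; "tool_pos": TCP position; "tool_rot": TCP orientation; "contact_force": force on the tool from outside, world axes, zero at the start; "wrist_torque": the same for the moment, N m; "opening": finger opening in m.
Only numpy, scipy, OpenCV 4.12 (cv2) and the standard library are available. Lean on these libraries where they do the work, as an engineer would, in place of code of your own. Each camera call takes 0.05 s, during which the arm holds its last target.

## Working session

There is one attempt and no reset: what is moved stays moved. The work goes in short steps, Python scripts to look and compute and a tool call to move; the robot and the scene stay as the last step left them, time stands still between calls to the robot, and variables do not carry over. Pictures are saved under pics/ and viewed, and the job is handed in when it is done.

Besides the shell and the picture viewer there is one more tool, called after "Call:" by a JSON object that holds its "method" and its "body", one argument or row to a line. drive_tool: Moves the arm, as the interface text tells. Its arguments: {"type":"object","properties":{"moves":{"type":"array","items":{"type":"number"}},"newtons":{"type":"number"}},"required":["moves"]}

```bash
ls; mkdir -p pics
python3 - <<'E'
from station import ctrl
import cv2
print(ctrl.get_obs())
for n in("side","top"):
    im=ctrl.get_image(n); cv2.imwrite(f"pics/{n}0.png",im[:,:,::-1]); print(n,ctrl.get_calibration(n))
E
```

```text
pics
{'t': 0.0, 'q': array([ 1.04902333e+00,  5.33739671e-02,  1.61430221e+00,  4.09712345e-05,
        1.47599804e+00, -1.18996332e-01]), 'dq': array([-1.55116986e-03, -1.46534622e-03,  5.22227442e-04, -7.74128723e-04,
       -8.33132675e-04, -9.49377639e-06]), 'effort': array([-1.25024893e-03, -3.93687129e+01, -3.70172381e+01, -1.11821232e-04,
        7.29892374e-03, -1.10685187e-05]), 'tool_pos': array([0.24463064, 0.57440087, 0.20524756]), 'tool_rot': array([-0.628279  , -3.07741754,  0.00308247]), 'contact_force': array([ 0.42188765,  0.99250128, -0.15606839]), 'wrist_torque': array([ 0.06002013, -0.01038097, -0.02662174]), 'opening': 0.08480686442990168}
side {'fx': 491.09677156797517, 'fy': 491.09677156797517, 'cx': 260.0844873718616, 'cy': 190.80244470259268, 'rvec': array([ 1.99320224, -0.4852014 ,  0.28580786]), 'tvec': array([-0.64007626,  0.05977107,  2.12808521])}
top {'fx': 350.616740226386, 'fy': 350.616740226386, 'cx': 254.73856878208272, 'cy': 189.53540734839615, 'rvec': array([ 2.14984053, -2.11329419,  0.22017557]), 'tvec': array([-0.29961552,  0.59089477,  1.11635776])}
```

View pics/side0.png

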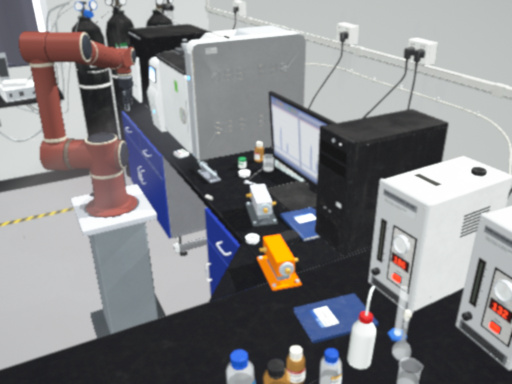

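View pics/top0.png

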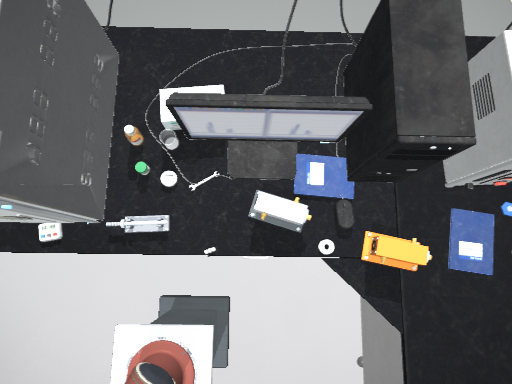

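```bash
cat > h.py <<'E'
import numpy as np, cv2
from station import ctrl
def cal(n):
    c=ctrl.get_calibration(n); K=np.array([[c['fx'],0,c['cx']],[0,c['fy'],c['cy']],[0,0,1]]); R=cv2.Rodrigues(c['rvec'])[0]; return K,R,c['tvec'],c['rvec']
def ray(n,u,v):
    K,R,t,_=cal(n); return -R.T@t, R.T@np.linalg.inv(K)@np.array([u,v,1.])
def plane(n,u,v,z):
    o,d=ray(n,u,v); return o+d*(z-o[2])/d[2]
def proj(n,P):
    K,R,t,r=cal(n); return cv2.projectPoints(np.array(P,float).reshape(-1,3),r,t,K,None)[0][:,0]
def crop(im,name,x0,y0,x1,y1,s):
    cv2.imwrite(name,cv2.resize(im[y0:y1,x0:x1,::-1],None,fx=s,fy=s,interpolation=cv2.INTER_CUBIC))
E
python3 - <<'E'
from h import *
for n in("side","top"):
    print(n,"cam",ray(n,0,0)[0]); print(proj(n,[[0,0,0],[.245,.575,.207],[.6,0,0],[.6,.4,0],[.6,-.4,0]]))
print(plane("top",145,223,.035),plane("top",280,210,.098),plane("top",396,250,.098))
t=cv2.imread("pics/top0.png")[:,:,::-1];s=cv2.imread("pics/side0.png")[:,:,::-1]
crop(t,"pics/t1.png",90,160,340,270,3)
crop(s,"pics/s1.png",160,130,330,300,4) 
crop(s,"pics/s1.png",160,140,310,290,4)
E
```

```text
side cam [-0.272808   -1.96220363  1.00863747]
[[112.37452605 204.59577378]
 [130.22043991 113.82027166]
 [238.17418919 176.76047888]
 [207.54305345 149.29477923]
 [278.32300159 212.76029396]]
top cam [ 0.37715709 -0.26936861  1.21258972]
[[160.63771559 375.1189227 ]
 [-65.46137736 300.74535693]
 [171.80983121 189.95272992]
 [ 56.54503683 187.80228182]
 [285.79886305 192.07937663]]
[0.47976331 0.07463865 0.035     ] [ 0.52324411 -0.37074668  0.098     ] [ 0.40258117 -0.73800369  0.098     ]
```

View pics/t1.png

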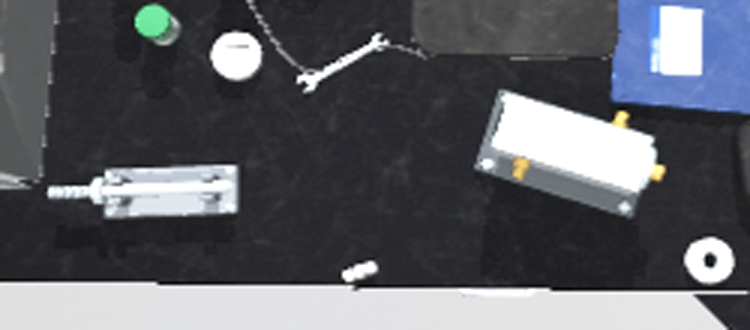

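View pics/s1.png

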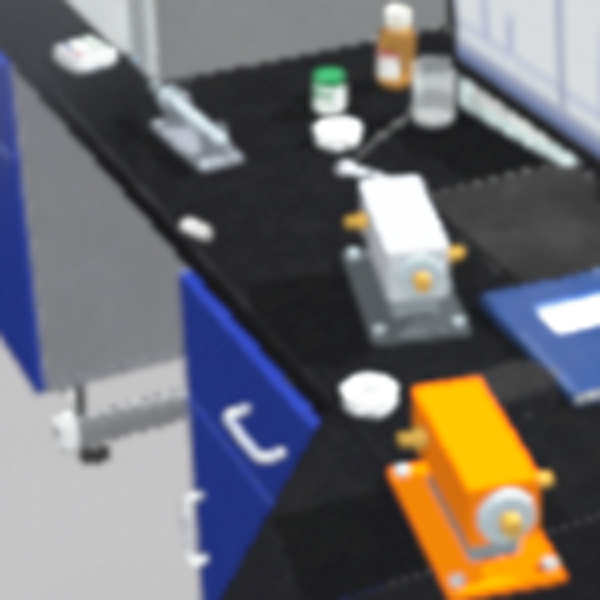

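Run:
```python
from h import *
t=cv2.imread("pics/top0.png")[:,:,::-1];s=cv2.imread("pics/side0.png")[:,:,::-1]
crop(t,"pics/t2.png",100,205,180,245,10)
crop(t,"pics/t3.png",240,180,320,240,10)
crop(s,"pics/s2.png",190,155,230,185,16)
crop(s,"pics/s3.png",240,175,285,230,10)
```

```text
(no output)
```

View pics/t2.png

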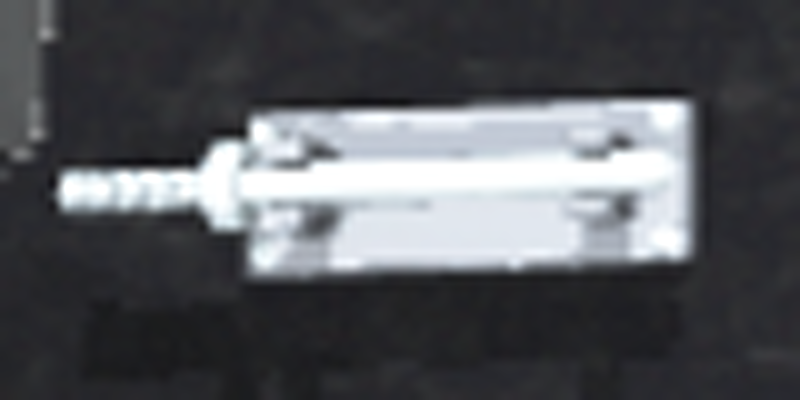

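View pics/t3.png

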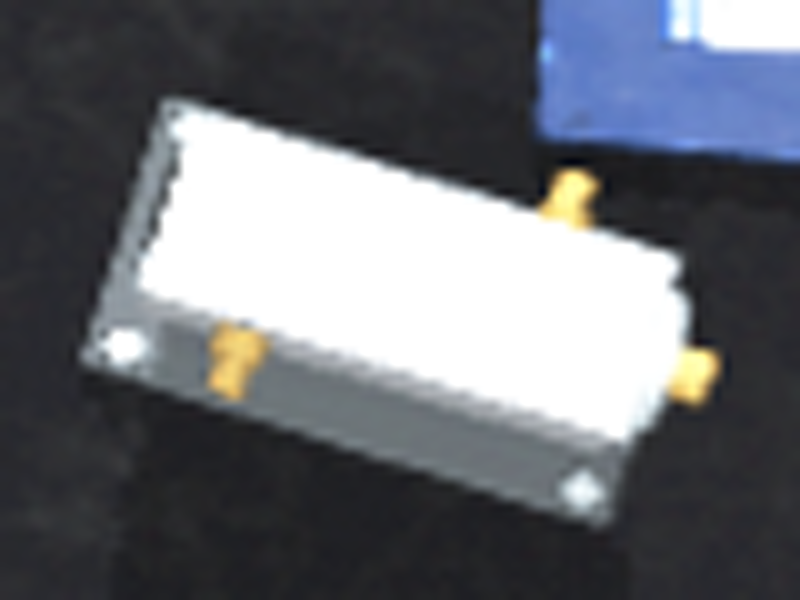

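View pics/s2.png

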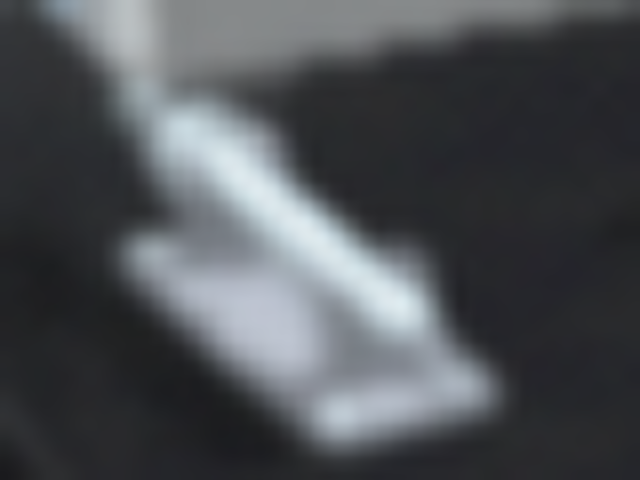

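View pics/s3.png

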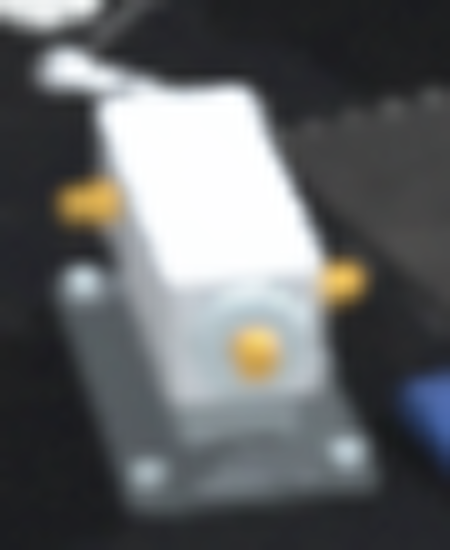

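Run:
```python
from h import *
from scipy.optimize import least_squares
def W(pts,x0,y0,s,z,n="top"): return np.array([plane(n,(u+.5)/s-.5+x0,(v+.5)/s-.5+y0,z)[:2] for u,v in pts])
B=W([(175,110),(685,255),(628,442),(138,290)],240,180,10,.098)
P=W([(165,97),(82,360),(608,522)],240,180,10,.010)
print("block mm\n",B*1e3,np.linalg.norm(B[0]-B[1]),np.linalg.norm(B[1]-B[2]),np.linalg.norm(B[2]-B[3]),np.linalg.norm(B[3]-B[0]))
print("plate\n",P*1e3,np.linalg.norm(P[0]-P[1]),np.linalg.norm(P[1]-P[2]))
# local x=insertion. z up; y = left of insertion dir. image right~ -y world
def fit(pts,loc):
    f=lambda p:(pts-(np.array([p[0],p[1]])+loc@np.array([[np.cos(p[2]),np.sin(p[2])],[-np.sin(p[2]),np.cos(p[2])]]))).ravel()
    r=least_squares(f,[.52,-.37,-1.9]); return r.x,r.fun.reshape(-1,2)*1e3
lb=np.array([[-80,30],[80,30],[80,-30],[-80,-30]])/1e3
lp=np.array([[-95,50],[-95,-50],[95,-50]])/1e3
for p,l in((B,lb),(P,lp)):
    x,f=fit(p,l);print(x,np.degrees(x[2]),"\n",f)
    print("front",x[:2]-.08*np.array([np.cos(x[2]),np.sin(x[2])]))
# side check
x,_=fit(B,lb)
Bs=W([(165,280),(325,268),(100,88),(250,84)],240,175,10,.098,"side");print("side block",Bs*1e3)
C=W([(250,110),(693,100),(690,262),(248,275)],100,205,10,.008)
print("cradle",C*1e3); lc=np.array([[-75,28],[75,28],[75,-28],[-75,-28]])/1e3
print(fit(C,lc))
A=W([(60,190),(205,187),(220,187),(250,185),(450,176),(670,166)],100,205,10,.035)
print("axis",A*1e3)
```

```text
block mm
 [[ 585.25540727 -296.28174335]
 [ 540.90271306 -461.15276161]
 [ 480.41345113 -442.14537657]
 [ 526.39206815 -285.25100301]] 0.1707325807964908 0.06340529547813313 0.163492745036451 0.059887978133535524
plate
 [[ 606.23657206 -294.84896392]
 [ 513.5606877  -267.61944465]
 [ 461.07749888 -448.64603671]] 0.09659330339434384 0.18848106573943968
[ 0.53324091 -0.37120772 -1.84119558] -105.49273624998153 
 [[ 1.73527095  5.84631804]
 [ 0.12117008 -4.83840822]
 [-2.54823235 -1.85799569]
 [ 0.69179133  0.85008588]]
front [ 0.55461021 -0.29411458]
[ 0.53431236 -0.37205918 -1.84829041] -105.89924004494922 
 [[-2.18795299 -0.45823106]
 [ 1.31065697 -0.62335804]
 [ 0.87729601  1.08158911]]
front [ 0.55622808 -0.29511958]
side block [[ 477.51390377 -439.57349085]
 [ 537.62244594 -460.23349679]
 [ 530.25097524 -272.95060714]
 [ 588.0686631  -299.44325   ]]
cradle [[506.39101237 153.95302722]
 [512.48154401   3.26551767]
 [457.13303183   0.92742317]
 [450.2572034  149.91897632]]
(array([ 0.4815657 ,  0.07701624, -1.52586517]), array([[ 0.22227631,  0.75483451],
       [-0.4245986 , -0.08406025],
       [ 0.17037208,  0.09314369],
       [ 0.0319502 , -0.76391795]]))
axis [[475.70206389 204.99803202]
 [477.5177981  157.18934681]
 [477.60260512 152.22939769]
 [478.43773187 142.36275943]
 [482.57148922  76.33891613]
 [487.16759426   3.46662947]]
```

Run:
```python
from h import *
t=cv2.imread("pics/top0.png").astype(float); g=t.min(2)  # BGR min: gold removed
np.set_printoptions(precision=2,suppress=True,linewidth=150)
def edge(cols,lo,hi,rising,thr):
    out=[]
    for c in cols:
        col=g[lo(c):hi(c)+1,c]; 
        for i in range(len(col)-1):
            a,b=col[i],col[i+1]
            if (rising and a<thr<=b) or (not rising and a>=thr>b): out.append((c,lo(c)+i+(thr-a)/(b-a)));break
    return np.array(out)
up=lambda c:191.5+(c-258)*.29
lw=lambda c:209+(c-254)*.31
print(g[186:212,270]); print(g[186:225,285])
print(g[200,248:264],g[205,246:262]); print(g[212,300:318])
```

```text
[ 41.  42.  41.  39.  39.  40.  42.  77. 222. 255. 255. 255. 255. 255. 255. 255. 255. 255. 255. 255. 255. 255. 255. 255. 255. 255.]
[ 40.  42.  40.  39.  38.  39.  38.  40.  39.  39.  39.  39. 121. 254. 255. 255. 255. 255. 255. 255. 255. 255. 255. 255. 255. 255. 255. 255. 255.
 255. 255. 255. 253. 177. 152. 110. 107. 108. 108.]
[ 42.  44.  46.  44.  43. 121. 139. 104. 138. 255. 255. 255. 255. 255. 255. 255.] [ 40.  42.  43.  41.  42.  92. 132. 141. 184. 247. 255. 255. 255. 255. 255. 255.]
[255. 255. 255. 255. 255. 253. 255. 255. 182.  45.  43.  44.  43.  41.  43.  45.  44.  43.]
```

Run:
```python
from h import *
t=cv2.imread("pics/top0.png").astype(float); g=t.min(2)
np.set_printoptions(precision=1,suppress=True,linewidth=150)
def cross(p,thr): # first crossing along profile
    for i in range(len(p)-1):
        if (p[i]-thr)*(p[i+1]-thr)<0: return i+(thr-p[i])/(p[i+1]-p[i])
U=[(c,186+cross(g[186:,c],147)) for c in range(262,293)]
L=[]
for c in [*range(257,261),*range(268,300)]:
    m=int(200+(c-258)*.29); L.append((c,m+cross(g[m:,c],215)))
F=[(262-cross(g[r,262::-1],200),r) for r in range(194,207)]
Bk=[(298+cross(g[r,298:],150),r) for r in list(range(208,211))+list(range(217,222))]
o={}
for n,E in dict(U=U,L=L,F=F,B=Bk).items():
    Wp=np.array([plane("top",u,v,.098)[:2] for u,v in E]).astype(np.float32)*1000
    l=cv2.fitLine(Wp,cv2.DIST_HUBER,0,.01,.01).ravel(); 
    r=(Wp-l[2:])@np.array([-l[1],l[0]]); o[n]=l
    print(n,l,np.degrees(np.arctan2(l[1],l[0])),"rms",r.std())
    if n in"FB":print(Wp)
```

```text
U [   0.3    1.   566.9 -370. ] 73.69159 rms 0.2875838
L [   0.3    1.   503.1 -365. ] 73.79566 rms 0.40640756
F [   0.9   -0.3  552.7 -293.3] -19.04039 rms 0.958448
[[ 574.  -298.8]
 [ 570.7 -298.2]
 [ 567.4 -298.5]
 [ 564.1 -298.4]
 [ 560.8 -295.4]
 [ 557.6 -295.5]
 [ 554.3 -295. ]
 [ 551.  -292.4]
 [ 547.7 -292.4]
 [ 544.5 -292.1]
 [ 541.2 -289.4]
 [ 537.9 -288. ]
 [ 534.6 -285.9]]
B [   1.    -0.2  507.6 -456.7] -10.293151 rms 4.1519957
[[ 531.3 -456.7]
 [ 528.1 -459.7]
 [ 524.9 -461.6]
 [ 502.4 -466.2]
 [ 499.  -456.6]
 [ 495.8 -454.7]
 [ 492.6 -452.6]
 [ 489.3 -450.3]]
```

Run:
```python
from h import *
np.set_printoptions(precision=3,suppress=True)
for p in [(105,222),(118,50),(2,205),(0,220)]: print(p,plane("top",*p,0),plane("top",*p,.3))
for p in [(196,155),(152,107),(186,50),(271,146)]: print(p,plane("side",*p,0),plane("side",*p,.4))
print(proj("side",[.481,.1015,.2]),proj("top",[.481,.1015,.2]))
```

```text
(105, 222) [0.484 0.221 0.   ] [0.457 0.1   0.3  ]
(118, 50) [1.133 0.234 0.   ] [0.946 0.109 0.3  ]
(2, 205) [0.536 0.578 0.   ] [0.497 0.369 0.3  ]
(0, 220) [0.485 0.577 0.   ] [0.458 0.368 0.3  ]
(196, 155) [0.516 0.354 0.   ] [ 0.203 -0.565  0.4  ]
(152, 107) [0.549 1.309 0.   ] [0.223 0.012 0.4  ]
(186, 50) [1.432 3.117 0.   ] [0.756 1.103 0.4  ]
(271, 146) [0.929 0.278 0.   ] [ 0.452 -0.61   0.4  ]
[[204.933 135.289]] [[119.152 217.12 ]]
```

Call:
{"method": "drive_tool", "body": {
  "moves": [0, 0, -6.5, 0.014, -0.045, 0, 0, 0, 0, -6.5, 0.014, -0.045, 0, 0, 0, 0, -6.5, 0.014, -0.045, 0, 0, 0, 0, -6.5, 0.014, -0.045, 0, 0, 0, 0, -6.5, 0.014, -0.045, 0, 0],
  "newtons": 60
}}

```text
t: 0.72
tool_pos: [0.315, 0.3484, 0.206]
tool_rot: [-1.469, -2.777, 0.001]
contact_force: [1.3, -0.7, -0.4]
opening: 0.0855
```

Call:
{"method": "drive_tool", "body": {
  "moves": [0, 0, -6.5, 0.014, -0.045, 0, 0, 0, 0, -6.5, 0.014, -0.045, 0, 0, 0, 0, -6.5, 0.014, -0.045, 0, 0, 0, 0, -6.5, 0.014, -0.045, 0, 0, 0, 0, -5.4, 0.014, -0.045, 0, 0]
}}

```text
t: 1.35
tool_pos: [0.3849, 0.1235, 0.2061]
tool_rot: [-2.166, -2.276, 0.0]
contact_force: [0.6, 0.6, 0.3]
opening: 0.0854
```

Call:
{"method": "drive_tool", "body": {
  "moves": [0, 0, 0, 0.032, -0.0073, 0, 0, 0, 0, 0, 0.032, -0.0073, -0.03, 0, 0, 0, 0, 0.032, -0.0073, -0.03, 0, 0, 0, 0, 0, 0, -0.03, 0, 0, 0, 0, 0, 0, 0, 0]
}}

```text
t: 1.98
tool_pos: [0.4785, 0.1028, 0.1131]
tool_rot: [-2.159, -2.275, 0.008]
contact_force: [-0.5, 0.2, 0.3]
opening: 0.0856
```

Run:
```python
from h import *
o=ctrl.get_obs();print(o['tool_pos'],o['tool_rot'])
t=ctrl.get_image("top");s=ctrl.get_image("side")
crop(t,"pics/t4.png",90,180,190,255,8)
crop(s,"pics/s4.png",180,120,250,180,10)
```

```text
[0.47845996 0.10275473 0.11305394] [-2.15907174 -2.27514098  0.00836478]
```

View pics/t4.png

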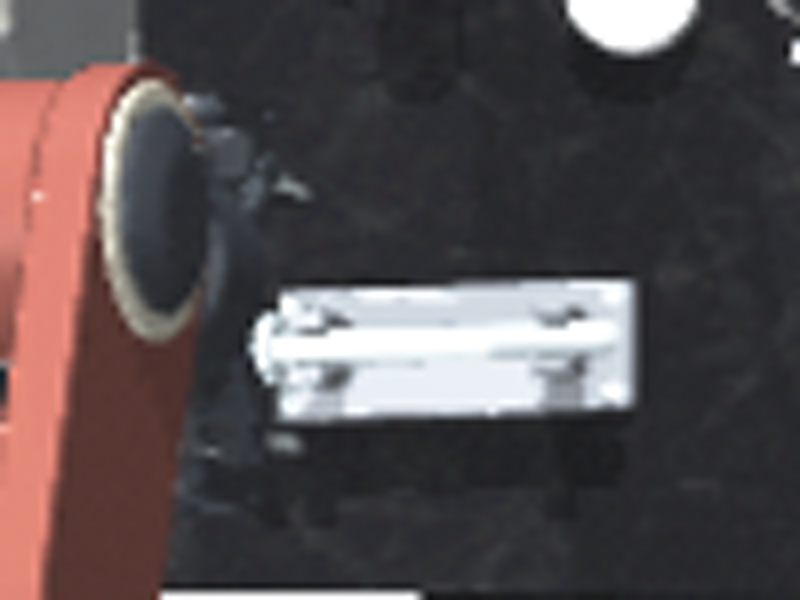

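View pics/s4.png

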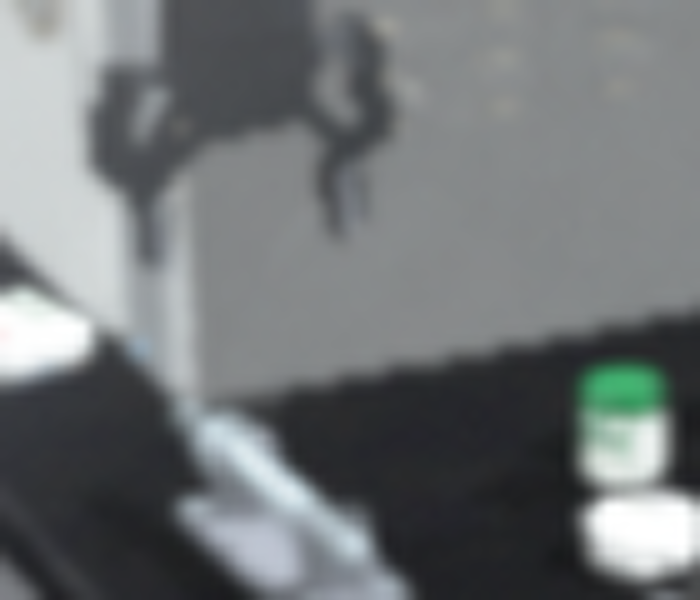

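Run:
```python
from h import *
o=ctrl.get_obs();R=cv2.Rodrigues(o['tool_rot'])[0];p=o['tool_pos']
for k in (0,-.013):
    c=p+R[:,2]*k
    print(proj("top",[c,c+R[:,1]*.0425,c-R[:,1]*.0425]).round(1).tolist())
    print(proj("side",[c,c+R[:,1]*.0425,c-R[:,1]*.0425]).round(1).tolist())
print(R[:,2])
```

```text
[[128.2, 220.0], [128.6, 206.5], [127.8, 233.8]]
[[205.8, 151.6], [213.9, 149.8], [197.6, 153.3]]
[[126.8, 219.6], [127.2, 205.9], [126.4, 233.5]]
[[205.7, 149.0], [213.7, 147.3], [197.5, 150.8]]
[-4.54858392e-05  3.09662602e-05 -9.99999998e-01]
```

Call:
{"method": "drive_tool", "body": {
  "moves": [0, 0, 0, 0.0025, -0.001, -0.02, 0, 0, 0, 0, 0, 0, -0.025, 0, 0, 0, 0, 0, 0, -0.025, 0, 0, 0, 0, 0, 0, -0.015, 0, 0, 0, 0, 0, 0, 0, 0]
}}

```text
t: 2.7
tool_pos: [0.4833, 0.1022, 0.0316]
tool_rot: [-2.162, -2.279, 0.001]
contact_force: [0.0, -0.2, -0.1]
opening: 0.0853
```

Call:
{"method": "drive_tool", "body": {
  "moves": [0, 0, 0, -0.0025, -0.0005, -0.008, 0, 0, 0, 0, 0, 0, -0.007, 0, 0, 0, 0, 0, 0, 0, 0.5, 0, 0, 0, 0, 0, 0, 0.75, 0, 0, 0, 0, 0, 0, 0.85]
}}

```text
t: 3.32
tool_pos: [0.4812, 0.1016, 0.0168]
tool_rot: [2.162, 2.279, 0.001]
contact_force: [-0.5, 0.3, 0.3]
opening: 0.0323
```

Call:
{"method": "drive_tool", "body": {
  "moves": [0, 0, 0, 0, 0, 0, 1, 0, 0, 0, 0, 0, 0, 1, 0, 0, 0, 0, 0, 0, 1, 0, 0, 0, 0, 0, 0, 1, 0, 0, 0, 0, 0, 0, 1]
}}

```text
t: 3.95
tool_pos: [0.4815, 0.1016, 0.017]
tool_rot: [2.162, 2.279, 0.001]
contact_force: [-0.2, 0.7, 5.1]
opening: -0.0
```

Run:
```python
from h import *
o=ctrl.get_obs();print(o['tool_pos'],o['opening'],o['contact_force'])
t=ctrl.get_image("top");s=ctrl.get_image("side")
crop(t,"pics/t5.png",90,180,190,255,8)
crop(s,"pics/s5.png",180,130,240,180,12)
```

```text
[0.48151338 0.10159186 0.01703917] -3.211831542346928e-05 [-0.21749397  0.70584167  5.12434721]
```

View pics/t5.png

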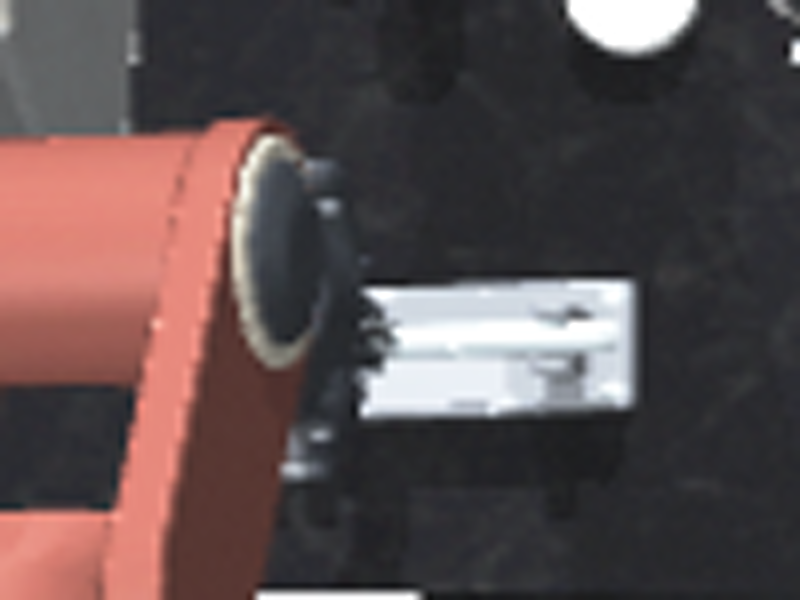

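View pics/s5.png

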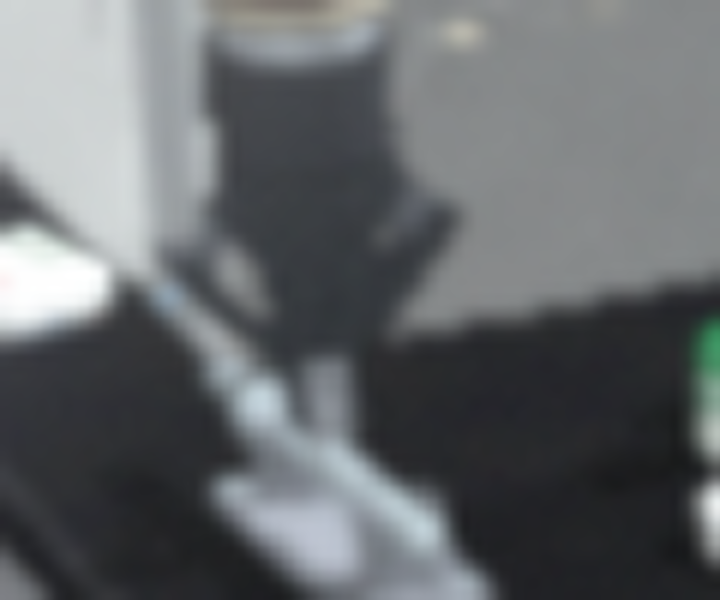

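Run:
```python
from h import *
o=ctrl.get_obs();R=cv2.Rodrigues(o['tool_rot'])[0];p=o['tool_pos']
for k in (0,-.019,-.03,-.054):
    c=p+R[:,2]*k
    a,b=proj("top",c)[0],proj("side",c)[0]
    print(k,(a-[90,180])*8,(b-[180,130])*12)
s=ctrl.get_image("side"); crop(s,"pics/s6.png",194,150,224,178,20)
```

```text
0 [388.47632419 342.66813945] [327.19298983 487.80759452]
-0.019 [374.55873454 338.49326651] [324.44556815 445.08682402]
-0.03 [366.29609256 336.01471373] [322.84589635 420.21288037]
-0.054 [347.72204746 330.44303929] [319.33240592 365.58019708]
```

View pics/s6.png

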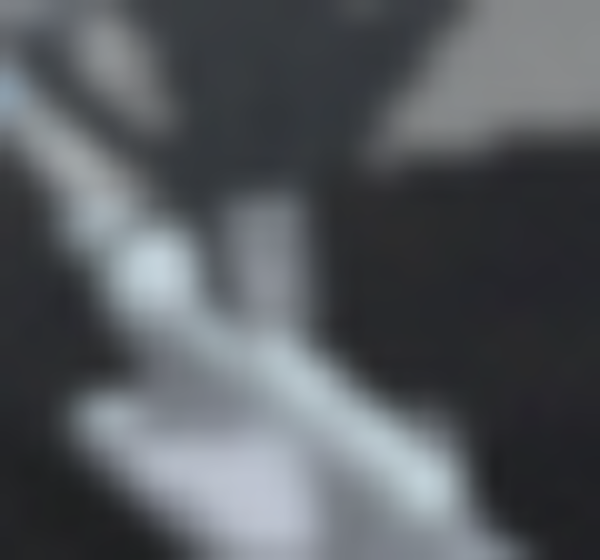

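Call:
{"method": "drive_tool", "body": {
  "moves": [0, 0, 0, 0, 0, 0.003, 1, 0, 0, 0, 0, 0, 0.003, 1, 0, 0, 0, 0, 0, 0.004, 1, 0, 0, 0, 0, 0, 0, 1, 0, 0, 0, 0, 0, 0, 1]
}}

```text
t: 4.72
tool_pos: [0.4809, 0.1015, 0.0265]
tool_rot: [-2.162, -2.279, 0.0]
contact_force: [-0.5, 0.8, 0.8]
opening: -0.0005
```

Run:
```python
from h import *
o=ctrl.get_obs();print(o['tool_pos'],o['opening'],o['contact_force'],o['wrist_torque'])
s=ctrl.get_image("side"); crop(s,"pics/s7.png",194,150,224,178,20)
```

```text
[0.48091968 0.10153908 0.02645755] -0.00045511553912672706 [-0.53637627  0.76353308  0.77180534] [-0.00218695  0.00596214  0.00157301]
```

View pics/s7.png

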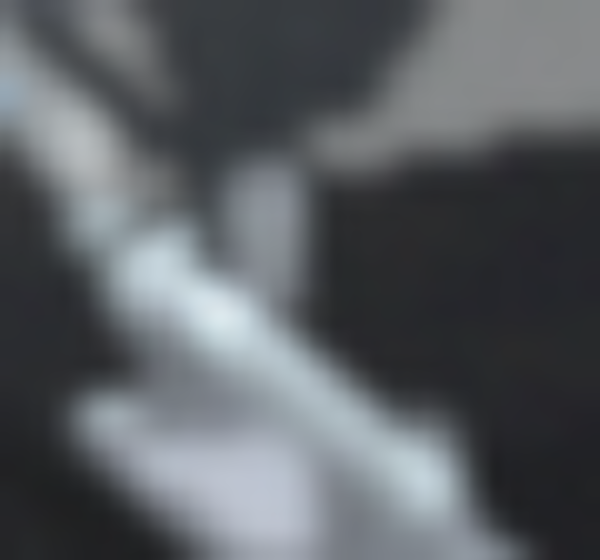

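Run:
```python
from h import *
A=[[.4872,.0035,.035],[.4826,.0763,.035],[.4813,.1015,.035],[.478,.145,.035],[.4757,.205,.035]]
print("s6/s7 crop",(proj("side",A)-[194,150])*20)
# triangulate nose: top (166.6,221.2) side nose
K1,R1,t1,_=cal("top");K2,R2,t2,_=cal("side")
P1=K1@np.c_[R1,t1];P2=K2@np.c_[R2,t2]
for a,b in [((166.6,221.1),(215.6,174.6)),((121.5,223.2),(201.5,163.0))]:
    X=cv2.triangulatePoints(P1,P2,np.array(a),np.array(b));print((X[:3]/X[3]).ravel())
crop(ctrl.get_image("top"),"pics/t7.png",120,205,180,245,13)
```

```text
s6/s7 crop [[437.32884825 491.36215028]
 [303.95811055 382.71346507]
 [260.37684731 346.06263596]
 [182.78763899 285.00694586]
 [ 87.64961591 201.81912442]]
[0.4864361  0.00362357 0.03498463]
[0.47415748 0.15162039 0.03999312]
```

View pics/t7.png

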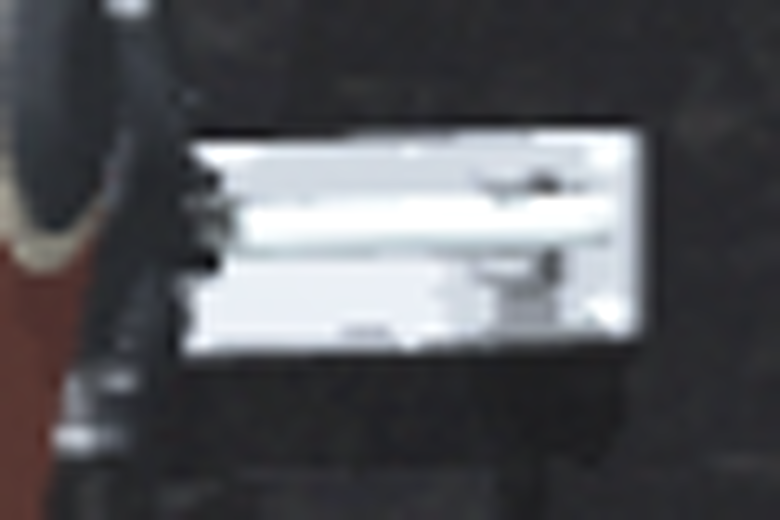

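Call:
{"method": "drive_tool", "body": {
  "moves": [0, 0, 0, 0, 0, 0.0125, 0.7, 0, 0, 0, 0, 0, 0.0125, 0.3, 0, 0, 0, 0, 0, 0.0125, 0, 0, 0, 0, 0, 0, 0, 0, 0, 0, 0, 0, 0, 0, 0]
}}

```text
t: 5.45
tool_pos: [0.4809, 0.1016, 0.064]
tool_rot: [-2.162, -2.279, -0.0]
contact_force: [-0.1, -0.2, 0.2]
opening: 0.0854
```

Run:
```python
from h import *
o=ctrl.get_obs();print(o['tool_pos'],o['opening'],o['contact_force'],o['wrist_torque'])
R=cv2.Rodrigues(o['tool_rot'])[0];p=o['tool_pos']
s=ctrl.get_image("side"); crop(s,"pics/s8.png",185,130,235,180,12)
for k in (0,-.013,-.03,-.092):
    c=p+R[:,2]*k
    print(k,(proj("side",[c,c+R[:,1]*.0425,c-R[:,1]*.0425])-[185,130])*12)
```

```text
[0.48088394 0.10157491 0.06401865] 0.08544375469462458 [-0.14303783 -0.23324545  0.1869231 ] [0.02430175 0.03542181 0.01241444]
0 [[259.02593176 381.92997776]
 [354.68831352 360.25022587]
 [161.83203847 403.95681269]]
-0.013 [[257.14254143 352.19860563]
 [353.05516344 330.70033258]
 [159.69056307 374.04191672]]
-0.03 [[254.6655054  313.09588833]
 [350.9073407  291.83805432]
 [156.87396396 334.69602042]]
-0.092 [[245.49338055 168.30388623]
 [342.95520851 147.95375326]
 [146.44320278 188.98566832]]
```

View pics/s8.png

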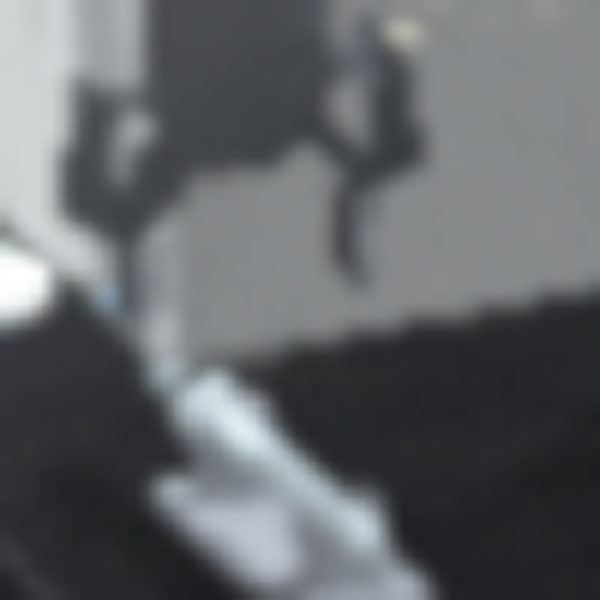

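Call:
{"method": "drive_tool", "body": {
  "moves": [0, 0, 0, 0, 0, -0.02, 0, 0, 0, 0, 0, 0, -0.02, 0, 0, 0, 0, 0, 0, -0.015, 0, 0, 0, 0, 0, 0, -0.005, 0, 0, 0, 0, 0, 0, 0, 0]
}}

```text
t: 6.12
tool_pos: [0.4809, 0.1016, 0.0038]
tool_rot: [-2.162, -2.279, 0.001]
contact_force: [0.1, 0.5, -0.6]
opening: 0.0854
```

Run:
```python
from h import *
o=ctrl.get_obs();print(o['tool_pos'],o['opening'],o['contact_force'],o['wrist_torque'])
R=cv2.Rodrigues(o['tool_rot'])[0];p=o['tool_pos']
s=ctrl.get_image("side"); crop(s,"pics/s9.png",185,130,235,180,12)
crop(ctrl.get_image("top"),"pics/t9.png",110,195,180,250,10)
for k in (0,-.013,-.03,-.092):
    c=p+R[:,2]*k
    print(k,((proj("side",[c,c+R[:,1]*.0425,c-R[:,1]*.0425])-[185,130])*12).round().tolist())
```

```text
[0.48086577 0.10156283 0.0037955 ] 0.08539682169672677 [ 0.06667573  0.46689702 -0.64096642] [-0.05920664 -0.06946212  0.04627875]
0 [[268.0, 518.0], [362.0, 495.0], [172.0, 541.0]]
-0.013 [[266.0, 489.0], [361.0, 466.0], [170.0, 511.0]]
-0.03 [[263.0, 450.0], [358.0, 428.0], [167.0, 473.0]]
-0.092 [[254.0, 309.0], [351.0, 288.0], [157.0, 331.0]]
```

View pics/s9.png

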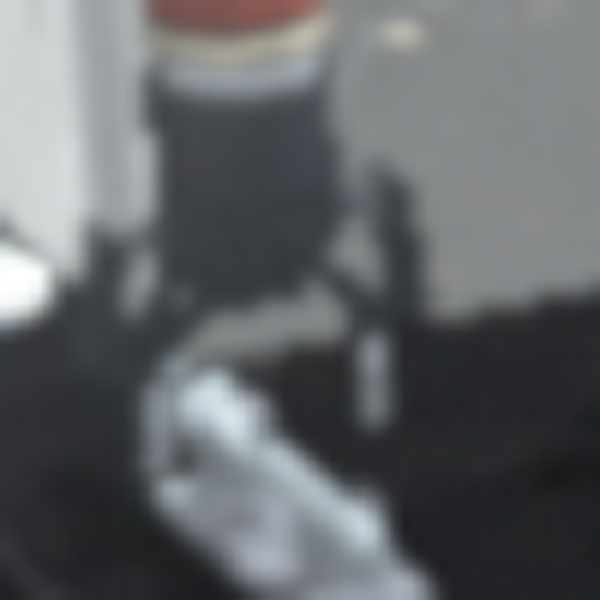

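View pics/t9.png

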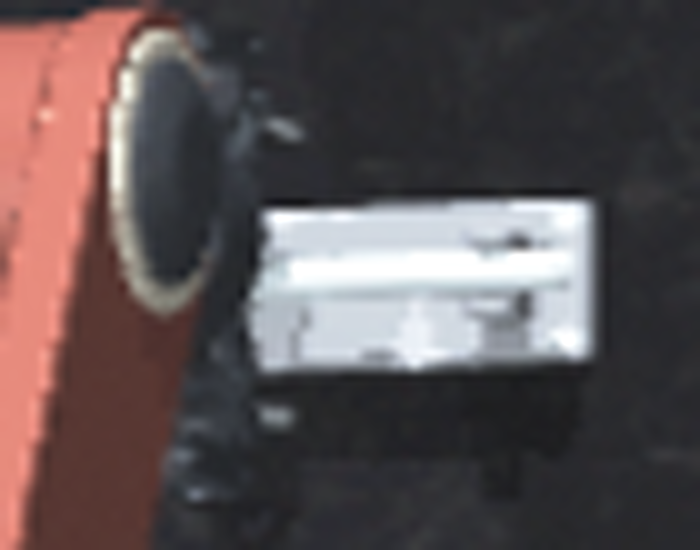

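Call:
{"method": "drive_tool", "body": {
  "moves": [0, 0, 0, 0, 0, -0.007, 0, 0, 0, 0, 0, 0, 0, 0.3, 0, 0, 0, 0, 0, 0, 0.6, 0, 0, 0, 0, 0, 0, 0.8, 0, 0, 0, 0, 0, 0, 0.8]
}}

```text
t: 6.85
tool_pos: [0.4811, 0.1016, -0.0029]
tool_rot: [2.162, 2.279, 0.0]
contact_force: [0.5, -0.7, -0.3]
opening: 0.0171
```

Call:
{"method": "drive_tool", "body": {
  "moves": [0, 0, 0, 0, 0, 0, 1, 0, 0, 0, 0, 0, 0, 1, 0, 0, 0, 0, 0, 0, 1, 0, 0, 0, 0, 0, 0, 1, 0, 0, 0, 0, 0, 0, 1]
}}

```text
t: 7.48
tool_pos: [0.4812, 0.1016, -0.0027]
tool_rot: [2.162, 2.279, 0.0]
contact_force: [-0.9, -0.6, 4.0]
opening: 0.0116
```

Call:
{"method": "drive_tool", "body": {
  "moves": [0, 0, 0, 0, 0, 0.002, 1, 0, 0, 0, 0, 0, 0.003, 1, 0, 0, 0, 0, 0, 0.003, 1, 0, 0, 0, 0, 0, 0, 1, 0, 0, 0, 0, 0, 0, 1]
}}

```text
t: 8.1
tool_pos: [0.4809, 0.1016, 0.005]
tool_rot: [2.162, 2.279, -0.0]
contact_force: [-0.2, 0.2, -1.5]
opening: 0.0117
```

Run:
```python
from h import *
o=ctrl.get_obs();print(o['tool_pos'],o['opening'],o['contact_force'],o['wrist_torque'])
s=ctrl.get_image("side"); crop(s,"pics/s10.png",185,135,225,175,15)
crop(ctrl.get_image("top"),"pics/t10.png",110,195,180,250,10)
```

```text
[0.48094102 0.10156033 0.00496029] 0.011734412496574564 [-0.16509891  0.24459728 -1.50232425] [ 0.00363631 -0.00076907 -0.04475757]
```

View pics/s10.png

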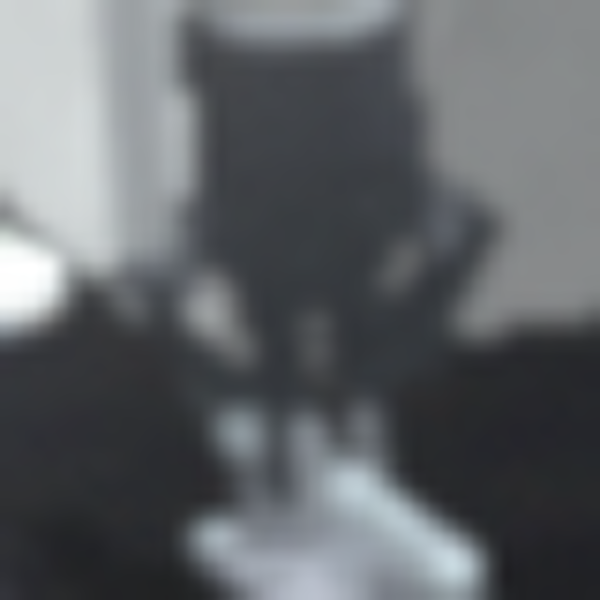

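Call:
{"method": "drive_tool", "body": {
  "moves": [0, 0, 0, 0, 0, 0.015, 1, 0, 0, 0, 0, 0, 0.022, 1, 0, 0, -2.4, 0.014, -0.03, 0, 1, 0, 0, -2.4, 0.014, -0.033, 0, 1, 0, 0, -2.4, 0.014, -0.033, 0, 1],
  "newtons": 80
}}

```text
t: 8.82
tool_pos: [0.524, 0.0046, 0.0434]
tool_rot: [2.301, 2.137, 0.002]
contact_force: [-0.0, 0.2, -1.3]
opening: 0.0114
```

Call:
{"method": "drive_tool", "body": {
  "moves": [0, 0, -2.4, 0.014, -0.033, 0, 1, 0, 0, -2.4, 0.014, -0.033, 0, 1, 0, 0, -2.4, 0.014, -0.033, 0, 1, 0, 0, -2.4, 0.014, -0.033, 0, 1, 0, 0, -2.4, 0.016, -0.034, 0, 1]
}}

```text
t: 9.45
tool_pos: [0.5958, -0.1617, 0.0432]
tool_rot: [2.513, 1.884, 0.001]
contact_force: [-0.3, 0.7, 0.2]
opening: 0.0113
```

Call:
{"method": "drive_tool", "body": {
  "moves": [0, 0, 0, 0, 0, 0, 1, 0, 0, 0, 0, 0, 0, 1, 0, 0, 0, 0, 0, 0, 1, 0, 0, 0, 0, 0, 0, 1, 0, 0, 0, 0, 0, 0, 1]
}}

```text
t: 10.07
tool_pos: [0.5948, -0.1599, 0.042]
tool_rot: [-2.511, -1.888, 0.0]
contact_force: [-0.3, 0.0, -1.1]
opening: 0.011
```

Run:
```python
from h import *
o=ctrl.get_obs();print(o['tool_pos'],o['tool_rot'],o['opening'],o['contact_force'],o['wrist_torque'])
cv2.imwrite("pics/top11.png",ctrl.get_image("top")[:,:,::-1]);cv2.imwrite("pics/side11.png",ctrl.get_image("side")[:,:,::-1])
t=cv2.imread("pics/top11.png")[:,:,::-1];s=cv2.imread("pics/side11.png")[:,:,::-1]
crop(t,"pics/t11.png",190,150,320,240,6)
crop(s,"pics/s11.png",200,130,285,225,6)
```

```text
[ 0.59482022 -0.1598533   0.04200089] [-2.51106040e+00 -1.88759322e+00  1.12537673e-04] 0.011012668315910544 [-0.32725264  0.04471149 -1.08894089] [-0.01808838 -0.00223867  0.02085321]
```

View pics/t11.png

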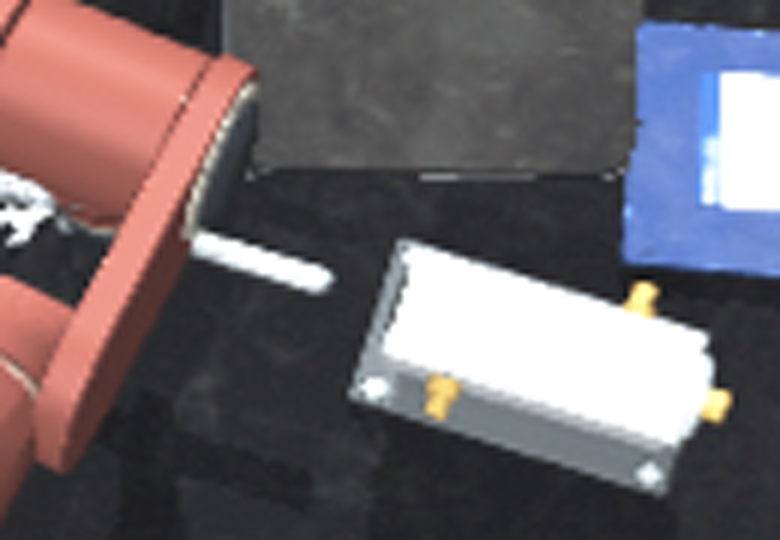

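View pics/s11.png

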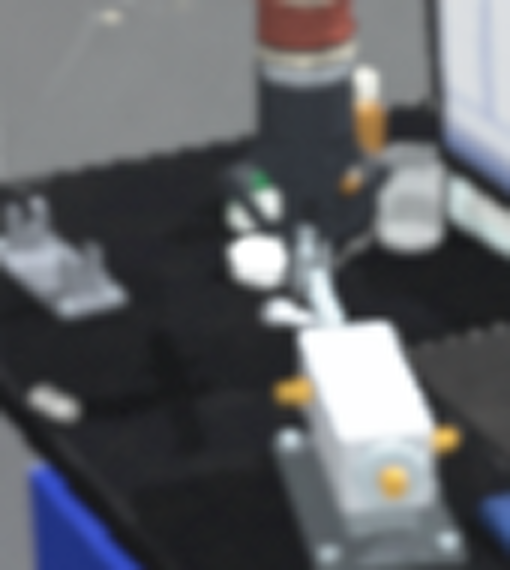

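```bash
cat > rod.py <<'E'
from h import *
np.set_printoptions(precision=2,suppress=True,linewidth=150)
d=np.array([np.cos(np.radians(-106.25)),np.sin(np.radians(-106.25))]);m=np.array([-d[1],d[0]])
# m=(.96,-.28): lateral coordinate; mouth: d=127.5, m=616.7
def rodline(g,cols,rowof,z,thr=110):
    C=[]
    for c in cols:
        r0=int(round(rowof(c)))-9; p=g[r0:r0+19,c]; k=9
        k=int(np.argmax(p*(np.abs(np.arange(19)-9)<4)))
        i=k
        while p[i-1]>thr: i-=1
        a=i-1+(thr-p[i-1])/(p[i]-p[i-1])
        j=k
        while p[j+1]>thr: j+=1
        b=j+(p[j]-thr)/(p[j]-p[j+1])
        C.append((c,r0+(a+b)/2,b-a))
    C=np.array(C)
    W=np.array([plane("top",u,v,z)[:2] for u,v,_ in C])*1000
    l=cv2.fitLine(W.astype(np.float32),cv2.DIST_HUBER,0,.01,.01).ravel()
    ang=np.degrees(np.arctan2(l[1],l[0])); ang=ang if ang<0 else ang-180
    res=(W-l[2:])@np.array([-l[1],l[0]])
    print("yaw",ang,"lat(m) at pts",(W@m)[[0,len(W)//2,-1]],"along",(W@d)[[0,-1]],"width",C[:,2].mean(),"rms",res.std())
    return W
E
python3 - <<'E'
from rod import *
g=cv2.imread("pics/top11.png").min(2).astype(float)
rowof=lambda c:(190.5)+(c-222.5)*.296
for z in(.08,.075): rodline(g,range(226,242),rowof,z)
for r in (195,196,197): print(r,g[r,238:252])
print("lat/along nose",plane("top",245.3,196.8,.08)[:2]@np.c_[m,d]*1000)
# predicted side pixels for rod
o=ctrl.get_obs();p=o['tool_pos'][:2]
for z in(.07,.08,.09):
    print(z,(proj("side",[[*(p+d*a),z] for a in(-.095,-.04,.02,.06,.1)])-[200,130])*6)
E
```

```text
yaw -106.30296 lat(m) at pts [616.09 616.06 615.78] along [23.42 75.08] width 5.031911480545272 rms 0.18586573950142551
yaw -106.30333 lat(m) at pts [616.88 616.85 616.57] along [22.84 74.74] width 5.031911480545272 rms 0.18668672333116415
195 [255. 255. 255. 255. 255. 255. 224.  84.  46.  49.  46.  46.  50.  52.]
196 [240. 250. 255. 255. 255. 254. 243. 135.  48.  49.  48.  49.  49.  50.]
197 [149. 224. 233. 239. 248. 236. 152.  67.  43.  45.  46.  46.  47.  48.]
lat/along nose [616.77  89.52]
0.07 [[288.7  226.84]
 [300.68 255.81]
 [314.36 288.88]
 [323.85 311.82]
 [333.65 335.52]]
0.08 [[288.44 215.07]
 [300.44 243.85]
 [314.14 276.69]
 [323.65 299.48]
 [333.47 323.03]]
0.09 [[288.18 203.26]
 [300.2  231.84]
 [313.92 264.46]
 [323.45 287.1 ]
 [333.28 310.49]]
```

Call:
{"method": "drive_tool", "body": {
  "moves": [0, 0, 0, 0.0005, 0, -0.0098, 1, 0, 0, 0, -0.0028, -0.0096, 0, 1, 0, 0, 0, -0.0028, -0.0096, 0, 1, 0, 0, 0, -0.0028, -0.0096, 0, 1, 0, 0, 0, 0, 0, 0, 1]
}}

```text
t: 10.8
tool_pos: [0.587, -0.1904, 0.0325]
tool_rot: [2.513, 1.885, 0.0]
contact_force: [0.8, -0.5, -1.5]
opening: 0.0109
```

Run:
```python
from rod import *
o=ctrl.get_obs();print(o['tool_pos'],o['tool_rot'],o['opening'],o['contact_force'],o['wrist_torque'])
cv2.imwrite("pics/top12.png",ctrl.get_image("top")[:,:,::-1]);cv2.imwrite("pics/side12.png",ctrl.get_image("side")[:,:,::-1])
t=cv2.imread("pics/top12.png")[:,:,::-1];s=cv2.imread("pics/side12.png")[:,:,::-1]
crop(t,"pics/t12.png",220,175,280,220,10)
crop(s,"pics/s12.png",235,160,275,200,14)
```

```text
[ 0.59 -0.19  0.03] [2.51 1.88 0.  ] 0.010940215403185646 [ 0.78 -0.48 -1.5 ] [0.05 0.01 0.04]
```

View pics/t12.png

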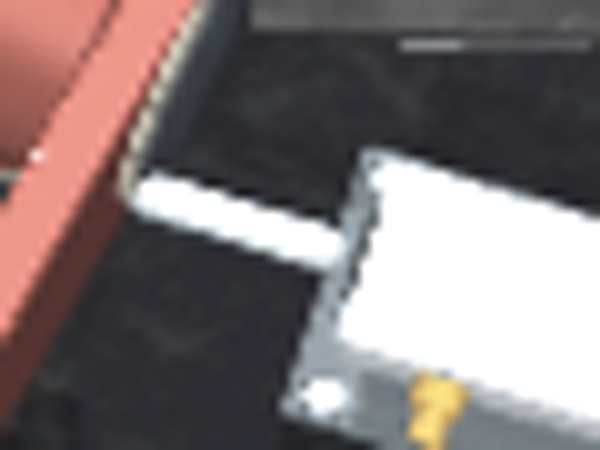

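View pics/s12.png

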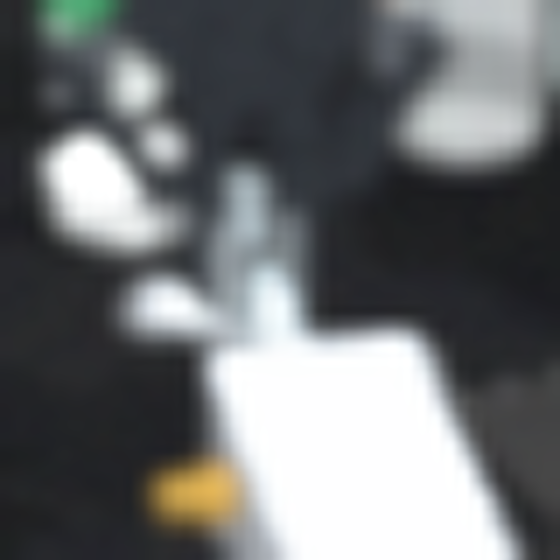

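Call:
{"method": "drive_tool", "body": {
  "moves": [0, 0, 0, -0.0011, -0.0038, 0, 1, 0, 0, 0, -0.0011, -0.0038, 0, 1, 0, 0, 0, -0.0011, -0.0038, 0, 1, 0, 0, 0, -0.0011, -0.0038, 0, 1, 0, 0, 0, 0, 0, 0, 1]
}}

```text
t: 11.52
tool_pos: [0.5826, -0.2047, 0.0322]
tool_rot: [-2.512, -1.886, 0.0]
contact_force: [0.3, -0.5, -1.3]
opening: 0.0112
```

Call:
{"method": "drive_tool", "body": {
  "moves": [0, 0, 0, -0.0011, -0.0038, 0, 1, 0, 0, 0, -0.0011, -0.0038, 0, 1, 0, 0, 0, -0.0006, -0.0019, 0, 1, 0, 0, 0, 0, 0, 0, 1, 0, 0, 0, 0, 0, 0, 1]
}}

```text
t: 12.15
tool_pos: [0.5799, -0.2139, 0.0322]
tool_rot: [-2.512, -1.887, -0.0]
contact_force: [0.5, 0.6, -1.3]
opening: 0.011
```

Call:
{"method": "drive_tool", "body": {
  "moves": [0, 0, 0, -0.0014, -0.0048, 0, 1, 0, 0, 0, -0.0014, -0.0048, 0, 1, 0, 0, 0, -0.0014, -0.0048, 0, 1, 0, 0, 0, 0, 0, 0, 1, 0, 0, 0, 0, 0, 0, 1]
}}

```text
t: 12.78
tool_pos: [0.5756, -0.2284, 0.0322]
tool_rot: [-2.512, -1.887, -0.0]
contact_force: [0.9, -0.5, -1.8]
opening: 0.0114
```

Call:
{"method": "drive_tool", "body": {
  "moves": [0, 0, 0, -0.0014, -0.0048, 0, 1, 0, 0, 0, -0.0014, -0.0048, 0, 1, 0, 0, 0, -0.0014, -0.0048, 0, 1, 0, 0, 0, 0, 0, 0, 1, 0, 0, 0, 0, 0, 0, 1]
}}

```text
t: 13.4
tool_pos: [0.5715, -0.2428, 0.0322]
tool_rot: [-2.512, -1.887, -0.0]
contact_force: [-0.1, 0.1, -0.4]
opening: 0.0113
```

Call:
{"method": "drive_tool", "body": {
  "moves": [0, 0, 0, -0.0014, -0.0048, 0, 1, 0, 0, 0, -0.0014, -0.0048, 0, 1, 0, 0, 0, -0.0014, -0.0048, 0, 1, 0, 0, 0, 0, 0, 0, 1, 0, 0, 0, 0, 0, 0, 1]
}}

```text
t: 14.02
tool_pos: [0.5673, -0.2572, 0.0322]
tool_rot: [-2.512, -1.887, -0.0]
contact_force: [0.7, 0.3, -1.3]
opening: 0.011
```

Call:
{"method": "drive_tool", "body": {
  "moves": [0, 0, 0, -0.0014, -0.0048, 0, 1, 0, 0, 0, -0.0006, -0.0019, 0, 1, 0, 0, 0, 0, 0, 0, 1, 0, 0, 0, 0, 0, 0, 1, 0, 0, 0, 0, 0, 0, 1]
}}

```text
t: 14.65
tool_pos: [0.5653, -0.2638, 0.0322]
tool_rot: [-2.512, -1.887, -0.0]
contact_force: [0.8, 0.5, -0.5]
opening: 0.0108
```

Run:
```python
from rod import *
o=ctrl.get_obs();print(o['tool_pos']*1000,o['opening'],o['contact_force'],o['wrist_torque'])
cv2.imwrite("pics/top13.png",ctrl.get_image("top")[:,:,::-1]);cv2.imwrite("pics/side13.png",ctrl.get_image("side")[:,:,::-1])
t=cv2.imread("pics/top13.png")[:,:,::-1];s=cv2.imread("pics/side13.png")[:,:,::-1]
crop(t,"pics/t13.png",210,165,280,220,10)
crop(s,"pics/s13.png",230,150,280,200,12)
```

```text
[ 565.29 -263.75   32.18] 0.0107584690024976 [ 0.77  0.49 -0.49] [-0.01  0.    0.02]
```

View pics/t13.png

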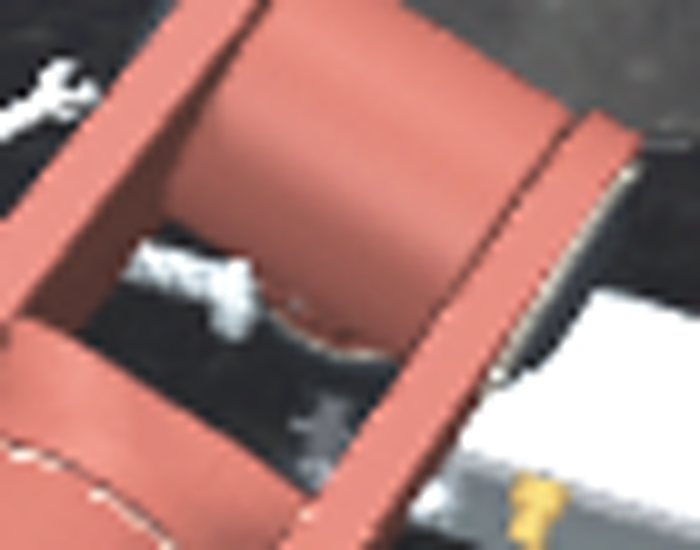

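View pics/s13.png

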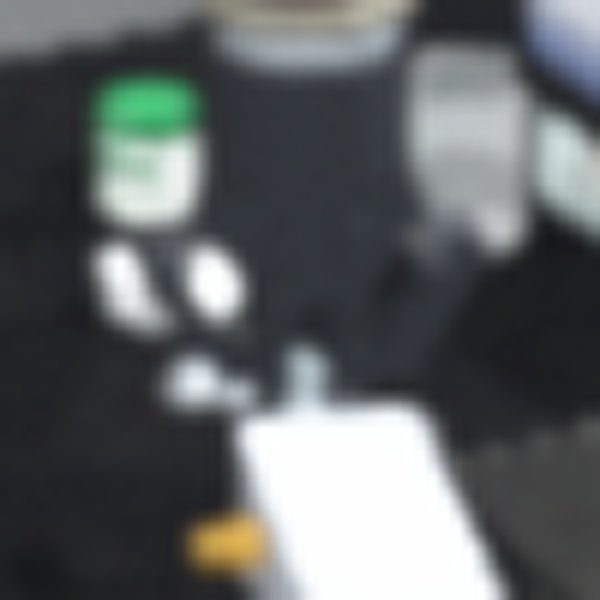

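Call:
{"method": "drive_tool", "body": {
  "moves": [0, 0, 0, 0, 0, 0, 0.75, 0, 0, 0, 0, 0, 0, 0.5, 0, 0, 0, 0, 0, 0, 0.2, 0, 0, 0, 0, 0, 0, 0, 0, 0, 0, 0, 0, 0, 0]
}}

```text
t: 15.38
tool_pos: [0.5653, -0.2639, 0.0323]
tool_rot: [2.512, 1.887, 0.0]
contact_force: [0.4, 0.4, -0.1]
opening: 0.085
```

Call:
{"method": "drive_tool", "body": {
  "moves": [0, 0, 0, 0.0028, 0.0096, 0, 0, 0, 0, 0, 0.0042, 0.0144, 0, 0, 0, 0, 0, 0.0056, 0.0192, 0, 0, 0, 0, 0, 0.0056, 0.0192, 0, 0, 0, 0, 0, 0, 0, 0, 0]
}}

```text
t: 16.0
tool_pos: [0.5839, -0.1995, 0.0321]
tool_rot: [-2.509, -1.89, 0.0]
contact_force: [-0.5, -0.9, 0.2]
opening: 0.0853
```

Run:
```python
from rod import *
o=ctrl.get_obs();print(o['tool_pos']*1000,o['opening'],o['contact_force'],o['wrist_torque'])
cv2.imwrite("pics/top14.png",ctrl.get_image("top")[:,:,::-1]);cv2.imwrite("pics/side14.png",ctrl.get_image("side")[:,:,::-1])
t=cv2.imread("pics/top14.png")[:,:,::-1];s=cv2.imread("pics/side14.png")[:,:,::-1]
crop(t,"pics/t14.png",200,165,280,225,10)
crop(s,"pics/s14.png",230,150,280,200,12)
```

```text
[ 583.9  -199.45   32.12] 0.08529667882619636 [-0.46 -0.92  0.17] [-0.02 -0.03 -0.07]
```

View pics/t14.png

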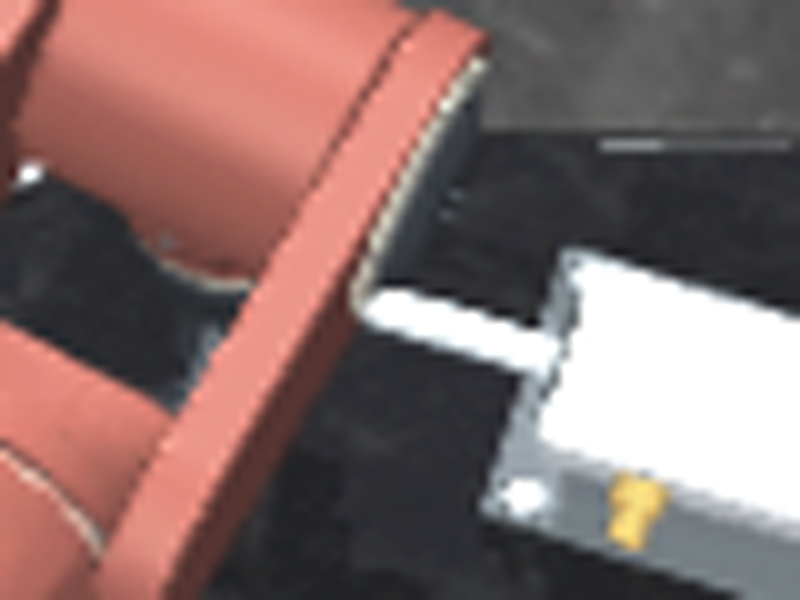

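View pics/s14.png

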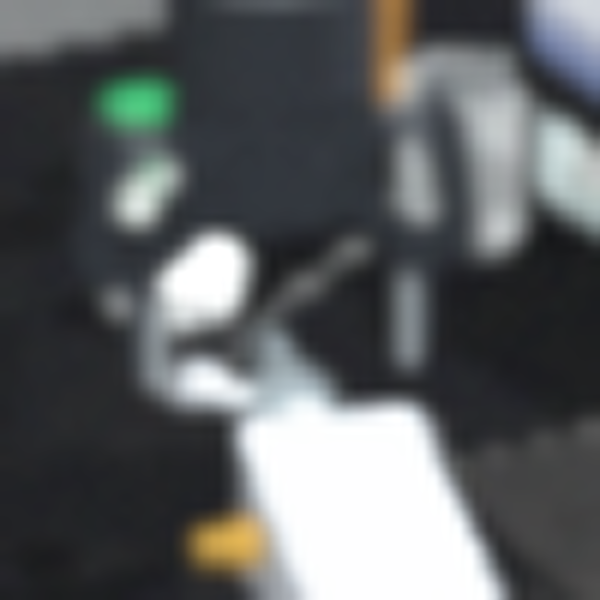

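Call:
{"method": "drive_tool", "body": {
  "moves": [0, 0, 0, 0.0011, 0.0038, -0.003, 0, 0, 0, 0, 0, 0, 0, 0.4, 0, 0, 0, 0, 0, 0, 0.7, 0, 0, 0, 0, 0, 0, 0.85, 0, 0, 0, 0, 0, 0, 1],
  "newtons": 60
}}

```text
t: 16.73
tool_pos: [0.5846, -0.1978, 0.0293]
tool_rot: [2.512, 1.886, 0.0]
contact_force: [0.2, 0.3, 0.0]
opening: 0.0126
```

Call:
{"method": "drive_tool", "body": {
  "moves": [0, 0, 0, 0, 0, 0, 1, 0, 0, 0, 0, 0, 0, 1, 0, 0, 0, 0, 0, 0, 1, 0, 0, 0, 0, 0, 0, 1, 0, 0, 0, 0, 0, 0, 1]
}}

```text
t: 17.35
tool_pos: [0.5846, -0.1978, 0.0293]
tool_rot: [2.512, 1.887, -0.0]
contact_force: [-0.7, -0.8, 0.6]
opening: 0.0118
```

Run:
```python
from rod import *
o=ctrl.get_obs();print(o['tool_pos']*1000,o['opening'],o['contact_force'],o['wrist_torque'])
g=ctrl.get_image("top");s=ctrl.get_image("side");cv2.imwrite("pics/top15.png",g[:,:,::-1])
crop(g,"pics/t15.png",200,165,280,225,10)
crop(s,"pics/s15.png",230,150,280,200,12)
```

```text
[ 584.58 -197.78   29.26] 0.011751039706054355 [-0.69 -0.84  0.57] [-0.17  0.12 -0.04]
```

View pics/t15.png

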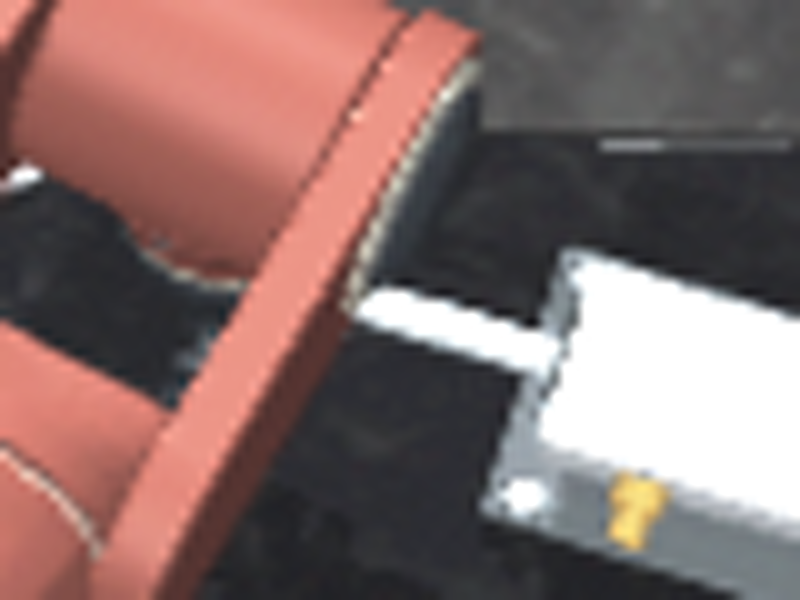

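View pics/s15.png

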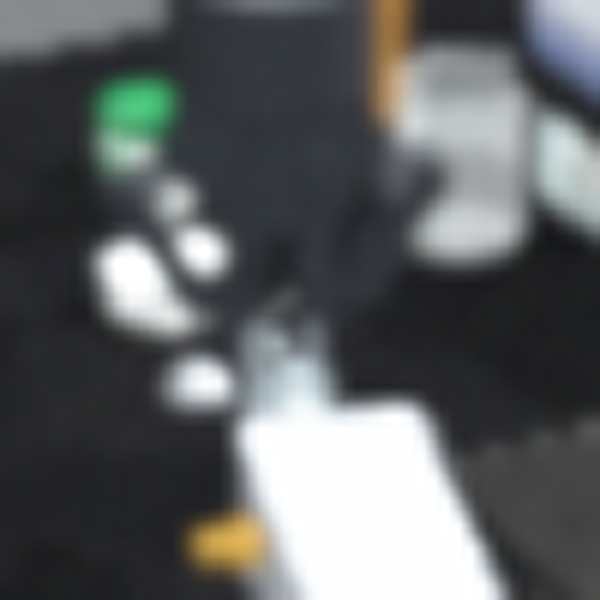

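Call:
{"method": "drive_tool", "body": {
  "moves": [0.48, -0.14, 0, 0, 0, 0.001, 1, 0.48, -0.14, 0, 0, 0, 0.001, 1, 0.48, -0.14, 0, 0, 0, 0.001, 1, 0, 0, 0, 0, 0, 0, 1, 0, 0, 0, 0, 0, 0, 1]
}}

```text
t: 18.08
tool_pos: [0.5845, -0.1977, 0.0321]
tool_rot: [-2.499, -1.877, -0.033]
contact_force: [-0.6, 0.4, -0.1]
opening: 0.0119
```

Call:
{"method": "drive_tool", "body": {
  "moves": [0, 0, 0, -0.0011, -0.0038, 0, 1, 0, 0, 0, -0.0011, -0.0038, 0, 1, 0, 0, 0, -0.0006, -0.0019, 0, 1, 0, 0, 0, 0, 0, 0, 1, 0, 0, 0, 0, 0, 0, 1]
}}

```text
t: 18.7
tool_pos: [0.5817, -0.2073, 0.0322]
tool_rot: [-2.499, -1.877, -0.032]
contact_force: [0.0, -0.2, -0.3]
opening: 0.0114
```

Run:
```python
from rod import *
o=ctrl.get_obs();print(o['tool_pos']*1000,o['opening'],o['contact_force'],o['wrist_torque'])
f=o['contact_force'];print("along,lat,z",f[:2]@d,f[:2]@m,f[2])
```

```text
[ 581.73 -207.32   32.21] 0.011394568788373475 [ 0.05 -0.21 -0.32] [-0.11  0.04 -0.05]
along,lat,z 0.18462470170834303 0.10161036232167901 -0.3157469131106602
```

Call:
{"method": "drive_tool", "body": {
  "moves": [0, 0, 0, -0.0011, -0.0038, 0, 1, 0, 0, 0, -0.0011, -0.0038, 0, 1, 0, 0, 0, -0.0011, -0.0038, 0, 1, 0, 0, 0, -0.0011, -0.0038, 0, 1, 0, 0, 0, 0, 0, 0, 1]
}}

```text
t: 19.32
tool_pos: [0.5777, -0.2212, 0.0322]
tool_rot: [-2.498, -1.876, -0.036]
contact_force: [1.5, 4.4, 1.8]
opening: 0.0117
```

Call:
{"method": "drive_tool", "body": {
  "moves": [0, 0, 0, -0.0011, -0.0038, 0, 1, 0, 0, 0, -0.0011, -0.0038, 0, 1, 0, 0, 0, -0.0011, -0.0038, 0, 1, 0, 0, 0, -0.0011, -0.0038, 0, 1, 0, 0, 0, 0, 0, 0, 1]
}}

```text
t: 19.95
tool_pos: [0.5734, -0.2361, 0.0324]
tool_rot: [-2.498, -1.876, -0.036]
contact_force: [0.9, 5.2, 1.5]
opening: 0.012
```

Run:
```python
from rod import *
o=ctrl.get_obs();print(o['tool_pos']*1000,o['opening'],o['contact_force'],o['wrist_torque'])
f=o['contact_force'];print("along,lat,z",f[:2]@d,f[:2]@m,f[2])
g=ctrl.get_image("top");crop(g,"pics/t16.png",200,165,280,225,10)
```

```text
[ 573.35 -236.15   32.4 ] 0.012010838766189193 [0.9  5.25 1.55] [ 0.85 -0.2  -0.05]
along,lat,z -5.290585191654311 -0.5997505981864941 1.5486124504587506
```

View pics/t16.png

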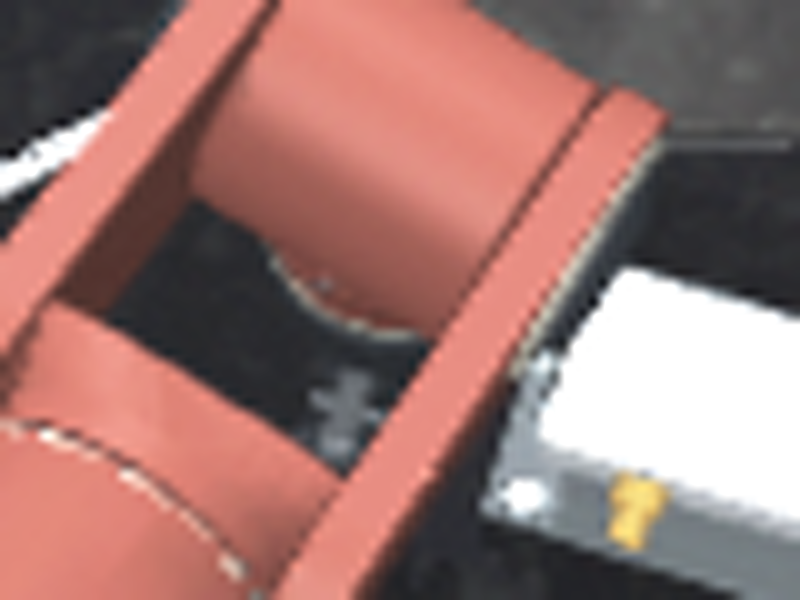

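Call:
{"method": "drive_tool", "body": {
  "moves": [0, 0, 0, -0.0011, -0.0038, 0.0002, 1, 0, 0, 0, -0.0011, -0.0038, 0.0002, 1, 0, 0, 0, -0.0011, -0.0038, 0, 1, 0, 0, 0, -0.0011, -0.0038, 0, 1, 0, 0, 0, 0, 0, 0, 1]
}}

```text
t: 20.62
tool_pos: [0.5688, -0.2516, 0.0326]
tool_rot: [-2.498, -1.876, -0.036]
contact_force: [1.1, 5.0, 0.6]
opening: 0.0117
```

```bash
cat > f.py <<'E'
from rod import *
o=ctrl.get_obs();f=o['contact_force'];print(o['t'],"along pos",o['tool_pos'][:2]@d*1000,"force along,lat,z",f[:2]@d,f[:2]@m,f[2],o['wrist_torque'])
E
python3 f.py
```

```text
20.625 along pos 82.34578004496313 force along,lat,z -5.120880251656996 -0.3376867465597768 0.5553437390571601 [ 0.77 -0.19 -0.01]
```

Call:
{"method": "drive_tool", "body": {
  "moves": [0, 0, 0, -0.0006, -0.0019, 0, 1, 0, 0, 0, -0.0006, -0.0019, 0, 1, 0, 0, 0, -0.0003, -0.001, 0, 1, 0, 0, 0, 0, 0, 0, 1, 0, 0, 0, 0, 0, 0, 1]
}}

```text
t: 21.25
tool_pos: [0.5674, -0.2561, 0.0326]
tool_rot: [-2.498, -1.876, -0.036]
contact_force: [0.9, 6.0, 1.0]
opening: 0.0119
```

Call:
{"method": "drive_tool", "body": {
  "moves": [0, 0, 0, -0.0003, -0.001, 0, 1, 0, 0, 0, 0, 0, 0, 1, 0, 0, 0, 0, 0, 0, 1, 0, 0, 0, 0, 0, 0, 1, 0, 0, 0, 0, 0, 0, 1]
}}

```text
t: 21.88
tool_pos: [0.5672, -0.257, 0.0326]
tool_rot: [-2.498, -1.876, -0.036]
contact_force: [1.7, 6.3, 0.3]
opening: 0.0114
```

Call:
{"method": "drive_tool", "body": {
  "moves": [0, 0, 0, -0.0003, -0.001, 0, 1, 0, 0, 0, 0, 0, 0, 1, 0, 0, 0, 0, 0, 0, 1, 0, 0, 0, 0, 0, 0, 1, 0, 0, 0, 0, 0, 0, 1]
}}

```text
t: 22.5
tool_pos: [0.5669, -0.258, 0.0326]
tool_rot: [-2.498, -1.876, -0.036]
contact_force: [1.0, 5.8, 1.0]
opening: 0.0116
```

```bash
python3 f.py
```

```text
22.5 along pos 89.0831332092858 force along,lat,z -5.834225265049361 -0.6900927019604278 1.047912958942017 [ 0.9  -0.22 -0.02]
```

Call:
{"method": "drive_tool", "body": {
  "moves": [0, 0, 0, -0.0003, -0.001, 0, 1, 0, 0, 0, 0, 0, 0, 1, 0, 0, 0, 0, 0, 0, 1, 0, 0, 0, -0.0003, -0.001, 0, 1, 0, 0, 0, 0, 0, 0, 1]
}}

```text
t: 23.12
tool_pos: [0.5663, -0.26, 0.0326]
tool_rot: [-2.497, -1.876, -0.036]
contact_force: [1.3, 5.2, 1.5]
opening: 0.0115
```

Call:
{"method": "drive_tool", "body": {
  "moves": [0, 0, 0, 0, 0, 0, 1, 0, 0, 0, -0.0003, -0.001, 0, 1, 0, 0, 0, 0, 0, 0, 1, 0, 0, 0, 0, 0, 0, 1, 0, 0, 0, 0, 0, 0, 1]
}}

```text
t: 23.75
tool_pos: [0.566, -0.261, 0.0326]
tool_rot: [-2.498, -1.876, -0.036]
contact_force: [2.0, 6.5, 0.8]
opening: 0.0118
```

```bash
python3 f.py
```

```text
23.75 along pos 92.18969304568326 force along,lat,z -6.783137270403351 0.12492825175672141 0.8002634637443043 [ 0.82 -0.25  0.  ]
```

Call:
{"method": "drive_tool", "body": {
  "moves": [0, 0, 0, -0.0003, -0.001, 0, 1, 0, 0, 0, 0, 0, 0, 1, 0, 0, 0, 0, 0, 0, 1, 0, 0, 0, 0, 0, 0, 1, 0, 0, 0, 0, 0, 0, 1]
}}

```text
t: 24.38
tool_pos: [0.5657, -0.262, 0.0326]
tool_rot: [-2.498, -1.876, -0.036]
contact_force: [1.8, 5.2, 1.0]
opening: 0.0121
```

Call:
{"method": "drive_tool", "body": {
  "moves": [0, 0, 0, -0.0003, -0.001, 0, 1, 0, 0, 0, 0, 0, 0, 1, 0, 0, 0, 0, 0, 0, 1, 0, 0, 0, 0, 0, 0, 1, 0, 0, 0, 0, 0, 0, 1]
}}

```text
t: 25.0
tool_pos: [0.5654, -0.263, 0.0327]
tool_rot: [-2.498, -1.876, -0.036]
contact_force: [2.2, 5.8, 0.7]
opening: 0.0117
```

```bash
python3 f.py
python3 - <<'E'
from h import *
crop(ctrl.get_image("top"),"pics/t17.png",210,165,280,220,11);crop(ctrl.get_image("side"),"pics/s17.png",230,150,280,200,12)
E
```

```text
25.0 along pos 94.2963090773062 force along,lat,z -6.131207482291847 0.4541909763153306 0.7371679712945801 [ 0.88 -0.22 -0.03]
```

View pics/t17.png

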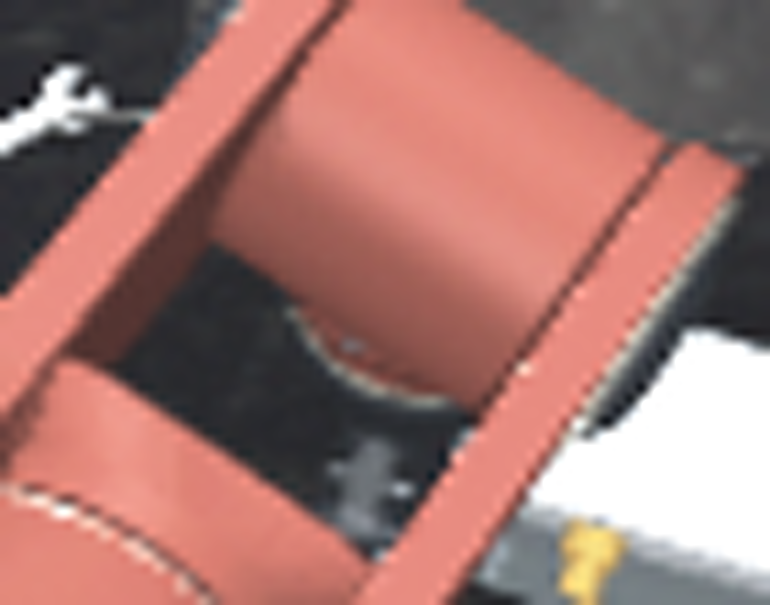

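Call:
{"method": "drive_tool", "body": {
  "moves": [0, 0, 0, -0.0003, -0.001, 0, 1, 0, 0, 0, 0, 0, 0, 1, 0, 0, 0, 0, 0, 0, 1, 0, 0, 0, 0, 0, 0, 1, 0, 0, 0, 0, 0, 0, 1]
}}

```text
t: 25.72
tool_pos: [0.5651, -0.2638, 0.0326]
tool_rot: [-2.497, -1.876, -0.037]
contact_force: [2.2, 5.3, 0.4]
opening: 0.0118
```

Call:
{"method": "drive_tool", "body": {
  "moves": [0, 0, 0, -0.0003, -0.001, 0, 1, 0, 0, 0, 0, 0, 0, 1, 0, 0, 0, 0, 0, 0, 1, 0, 0, 0, 0, 0, 0, 1, 0, 0, 0, 0, 0, 0, 1]
}}

```text
t: 26.35
tool_pos: [0.5651, -0.2641, 0.0326]
tool_rot: [-2.497, -1.875, -0.038]
contact_force: [2.5, 7.7, 2.0]
opening: 0.012
```

```bash
python3 f.py
```

```text
26.35 along pos 95.46066468639914 force along,lat,z -8.097384492277529 0.28182223340240037 1.9506024535069548 [ 1.23 -0.38  0.03]
```

Call:
{"method": "drive_tool", "body": {
  "moves": [0, 0, 0, -0.0003, -0.001, 0, 1, 0, 0, 0, 0, 0, 0, 1, 0, 0, 0, 0, 0, 0, 1, 0, 0, 0, 0, 0, 0, 1, 0, 0, 0, 0, 0, 0, 1]
}}

```text
t: 26.98
tool_pos: [0.5649, -0.2644, 0.0326]
tool_rot: [-2.496, -1.875, -0.04]
contact_force: [2.2, 10.2, 2.1]
opening: 0.0113
```

```bash
python3 f.py
```

```text
26.975 along pos 95.76753954823178 force along,lat,z -10.405683188151334 -0.7920050793678274 2.0688006317273233 [ 1.58 -0.45 -0.  ]
```

Call:
{"method": "drive_tool", "body": {
  "moves": [0, 0, 0, -0.0003, -0.001, 0, 1, 0, 0, 0, 0, 0, 0, 1, 0, 0, 0, -0.0003, -0.001, 0, 1, 0, 0, 0, 0, 0, 0, 1, 0, 0, 0, 0, 0, 0, 1]
}}

```text
t: 27.6
tool_pos: [0.5648, -0.2651, 0.0327]
tool_rot: [-2.495, -1.874, -0.043]
contact_force: [4.4, 14.6, 2.6]
opening: 0.0115
```

```bash
python3 f.py
```

```text
27.6 along pos 96.43485150623363 force along,lat,z -15.273086200343949 0.17773308224419374 2.632172692308836 [ 2.22 -0.65 -0.07]
```

Call:
{"method": "drive_tool", "body": {
  "moves": [0, 0, 0, -0.0003, -0.001, 0, 1, 0, 0, 0, 0, 0, 0, 1, 0, 0, 0, 0, 0, 0, 1, 0, 0, 0, 0, 0, 0, 1, 0, 0, 0, 0, 0, 0, 1]
}}

```text
t: 28.22
tool_pos: [0.5647, -0.2654, 0.0327]
tool_rot: [-2.494, -1.873, -0.045]
contact_force: [4.4, 15.3, 4.1]
opening: 0.0114
```

Call:
{"method": "drive_tool", "body": {
  "moves": [0, 0, 0, 0, 0, 0, 1, 0, 0, 0, 0, 0, 0, 1, 0, 0, 0, 0, 0, 0, 1, 0, 0, 0, 0, 0, 0, 1, 0, 0, 0, 0, 0, 0, 1]
}}

```text
t: 28.85
tool_pos: [0.5647, -0.2654, 0.0327]
tool_rot: [-2.494, -1.873, -0.045]
contact_force: [4.3, 16.0, 3.1]
opening: 0.0114
```

```bash
python3 f.py
```

```text
28.85 along pos 96.76505808822571 force along,lat,z -16.522776436330762 -0.3316023018464269 3.051648461619717 [ 2.48 -0.79 -0.11]
```

Call:
{"method": "drive_tool", "body": {
  "moves": [0, 0, 0, 0.0003, 0.001, 0, 1, 0, 0, 0, 0.0003, 0.001, 0, 1, 0, 0, 0, 0, 0, 0, 1, 0, 0, 0, 0, 0, 0, 1, 0, 0, 0, 0, 0, 0, 1]
}}

```text
t: 29.48
tool_pos: [0.5647, -0.2654, 0.0327]
tool_rot: [-2.496, -1.875, -0.04]
contact_force: [4.2, 10.9, 2.0]
opening: 0.0119
```

```bash
python3 f.py
```

```text
29.475 along pos 96.7515769087398 force along,lat,z -11.670570952427306 1.0235546136036928 1.971917172397418 [ 1.62 -0.43  0.05]
```

Call:
{"method": "drive_tool", "body": {
  "moves": [0, 0, 0, 0.0003, 0.001, 0, 1, 0, 0, 0, 0.0003, 0.001, 0, 1, 0, 0, 0, 0.0003, 0.001, 0, 1, 0, 0, 0, 0, 0, 0, 1, 0, 0, 0, 0, 0, 0, 1]
}}

```text
t: 30.1
tool_pos: [0.5649, -0.2647, 0.0327]
tool_rot: [-2.498, -1.876, -0.035]
contact_force: [1.4, 6.0, 0.5]
opening: 0.0115
```

```bash
python3 f.py
```

```text
30.1 along pos 96.04351995157226 force along,lat,z -6.132232176668563 -0.2794415975460594 0.5175932600301745 [ 0.94 -0.17 -0.02]
```

Call:
{"method": "drive_tool", "body": {
  "moves": [0, 0, 0, 0.0003, 0.001, 0, 1, 0, 0, 0, 0, 0, 0, 0.8, 0, 0, 0, 0, 0, 0, 0.6, 0, 0, 0, 0, 0, 0, 0.3, 0, 0, 0, 0, 0, 0, 0]
}}

```text
t: 30.72
tool_pos: [0.5649, -0.2648, 0.0326]
tool_rot: [-2.5, -1.877, -0.032]
contact_force: [-0.9, -0.4, 0.3]
opening: 0.0693
```

Call:
{"method": "drive_tool", "body": {
  "moves": [0, 0, 0, 0, 0, 0, 0, 0, 0, 0, 0, 0, 0.01, 0, 0, 0, 0, 0, 0, 0.025, 0, 0, 0, 0, 0, 0, 0.03, 0, 0, 0, 0, 0, 0, 0.03, 0]
}}

```text
t: 31.35
tool_pos: [0.5651, -0.2646, 0.1293]
tool_rot: [-2.5, -1.878, -0.033]
contact_force: [-0.2, -0.1, 0.5]
opening: 0.0856
```

Call:
{"method": "drive_tool", "body": {
  "moves": [0, 0, 0, 0, 0, 0.03, 0, 0, 0, 0, -0.02, 0.04, 0, 0, 0, 0, 0, -0.03, 0.05, 0, 0, 0, 0, 0, -0.03, 0.05, 0, 0, 0, 0, 0, 0, 0, 0, 0]
}}

```text
t: 31.98
tool_pos: [0.4831, -0.1218, 0.1575]
tool_rot: [-2.496, -1.881, -0.033]
contact_force: [0.4, -0.6, 0.0]
opening: 0.0855
```

Run:
```python
from rod import *
o=ctrl.get_obs();print(o['tool_pos'],o['contact_force'])
g=ctrl.get_image("top");s=ctrl.get_image("side");cv2.imwrite("pics/top18.png",g[:,:,::-1])
crop(g,"pics/t18.png",180,160,320,240,5);crop(g,"pics/t18b.png",225,170,285,215,12);crop(s,"pics/s18.png",190,130,290,230,6)
```

```text
[ 0.48 -0.12  0.16] [ 0.39 -0.55  0.01]
```

View pics/t18b.png

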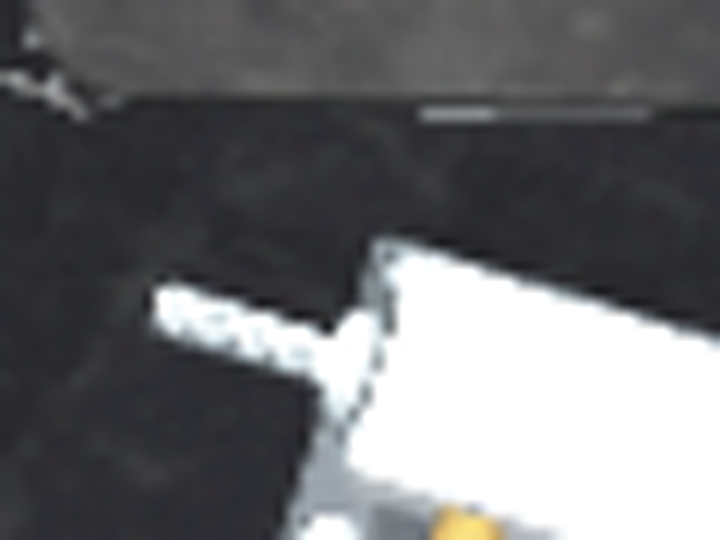

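View pics/s18.png

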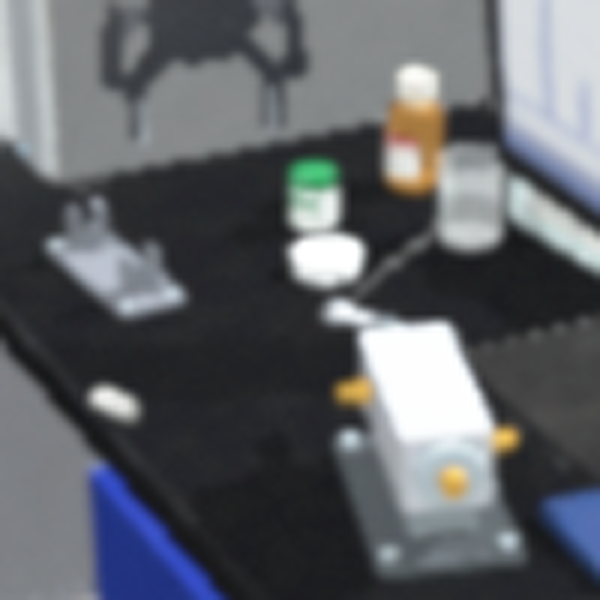

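Run:
```python
from rod import *
for n,(u,v) in dict(stub_end=(154,303),stubcol_junction=(315,352),collar_edge_top=(355,310)).items():
    for z in (.07,.077): print(n,z,plane("top",(u+.5)/12-.5+225,(v+.5)/12-.5+170,z)[:2]@np.c_[m,d]*1000)
g=cv2.imread("pics/top18.png").min(2).astype(float)
rodline(g,range(239,250),lambda c:195.2+(c-238)*.296,.07)
```

```text
stub_end 0.07 [616.98  61.96]
stub_end 0.077 [615.88  62.52]
stubcol_junction 0.07 [617.12 108.33]
stubcol_junction 0.077 [616.02 108.61]
collar_edge_top 0.07 [631.59 115.38]
collar_edge_top 0.077 [630.4  115.61]
yaw -106.70131 lat(m) at pts [616.54 617.05 616.44] along [ 67.72 102.35] width 4.65509513393537 rms 0.28455262474481363
```

```bash
python3 -c "
from station import ctrl
print(ctrl.finish_job()); print(ctrl.get_obs()['t'])"
```

```text
the job is handed in; nothing more can be done
None
the job is handed in; nothing more can be done
```

The cartridge is in the purifier bore with its collar against the black seal. The arm is clear, and I handed the job in at about 32 s of the allowed 72 s; no verdict is reported.

**What I did:** I lifted the cartridge by the shaft from the cradle and put it about 70 mm into the grey housing, then let go. I then took the tail stub, levelled the cartridge by about 1.5° and a 3 mm lift, and pushed it home. At the seal I held a total push of about 15 to 16.5 N for over a second. With the follower at about 5.5 N, that puts roughly 10 to 11 N on the seal. I eased back to about 6 N before releasing.

**What disagreed:**
- **First grasp missed:** the fingers shut on top of the shaft and pressed it with about 5 N. They sit about 19 mm higher than the reported tool position implies. I worked out the offset from the side picture, re-gripped about 20 mm lower, and the cartridge had not moved.
- **Finger opening:** it read 11 to 12 mm on the 14 mm shaft and stub, though the grip held throughout.
- **Seal contact:** it came about 4 mm later than I had calculated, which I put down to pixel error.

**Last checks:** the final top picture shows the collar front about 5.5 mm from the block's face (4 mm expected, limit 6.5 mm). That measurement is only good to 2–3 mm, so the force record is the better evidence that it seated. The stub is in line with the bore within about 1 mm sideways and 0.5° in yaw. I did not measure height or pitch from a picture at the end. The side picture shows the bystanders in it where they started; I did not compare their positions numerically, and the tape spool was outside the last close-ups.

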